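# Book out the tape rolls and hang them on the dispenser

## Robot

A 6-joint arm with a two-finger parallel gripper is mounted at the origin on the work surface. World frame = base frame: x ahead of the robot, y to its left, z up, the work surface at z = 0. Lengths are in m, angles in rad, forces in N, time in s.
With the tool pointing down it reaches from about 0.325 to 1 m from the base axis. Payload 5.1 kg.
Tool frame: the origin (TCP) lies midway between the tips of the shut fingers; the grasp point (between the pads) lies env.grip_depth behind it (env.grip_depth is the distance from the TCP to the grasp point, in m); z points along the fingers, y is the direction in which the jaws open and shut (so a half turn about z gives the same grasp; the last joint's range is limited). The gripper opens to 85 mm and grips with 20 to 120 N. Pads are 22 mm wide; open, the fingers measure 114 mm over their backs; the gripper's body (76 mm by 85 mm) begins 54 mm behind the grasp point. The pads swing forward as they close: fully open they stand 13 mm farther back than shut.
Start: joints at [1.1, 0.124, 1.65, -0, 1.367, -0.083], TCP at [0.246, 0.602, 0.231] pointing down, gripper open.
Joint ranges: [-2.61, 2.61], [-1.02, 2.33], [0.03, 2.71], [-1.35, 4.49], [0.32, 2.68], [-2.91, 2.91]. Speed limits (rad/s): [2.57, 2.57, 3.14, 3.14, 3.14, 3.14].

## Interface

Orientations are given as a rotation vector (axis times angle).
In Python, from rig import env gives the robot as it stands.
- The arm moves only by the tool apply_moves, never from a script. Its argument "motion" is a list that holds one entry, the list of rows, each a list of 7 numbers: the turn, a rotation vector about the tool's x, y, z in rad, then the shift along the tool's x, y, z in m, then the opening, from 0 (shut) to 1 (fully open). In form: [[[wx, wy, wz, tx, ty, tz, claw], ...]]. A call has 1 to 10 rows; each row is the pose to reach, as a shift and turn from the pose commanded when the call began, along the tool's axes at that moment; what a row does not reach only later rows make up. A row lasts 1/12 s, in which the tool goes at most 41.7 mm and 7.16 degrees, less where a joint would pass 70% of its speed; a pose out of reach is approached as far as the arm can. A call with a gripper value outside its range is refused whole. The fingers move at their own pace and stop on an object; the grip force is fixed at half the most. Time passes only in rows, so rows that repeat a pose let the fingers close. It gives the time, the measured TCP pose, the force and the opening at its end, in the units of the state.
- env.sense(): the state, without advancing time (a new reading comes with each control period).
- env.grab_frame(name): name is "scene" or "top"; returns a dict with "pixels" (420x560x3 uint8, red, green, blue), "fov_y" (degrees; the focal length in pixels is half the picture's height over the tangent of half this angle, whatever the lens; pixels are square), "cx", "cy" (the principal point, pixels), "world_from_camera" (4x4, takes a point from camera to world coordinates). Camera axes: x right, y up, looking along -z (the intrinsics and any distortion apply to the point x, -y, -z); pixel columns grow to the right and rows downward; lengths in m; the calibration is good to about 2 mm. A picture is of the moment at which its call begins. There is no depth.
- env.close_job(): hands the job in, once; it reports no verdict.
The state is a dict: "time": time; "qpos": joint angles; "qd": joint speeds; "joint_efforts": joint torques, N m; "tool_pos": TCP position; "orientation": TCP orientation; "force": force on the tool from outside, world axes, zero at the start; "ft_torque": the same for the moment, N m; "grip_width": opening from 0.0 (shut) to 1.0 (fully open).
Only numpy, scipy, OpenCV 4.12 (cv2) and the standard library are available. Lean on these libraries where they do the work, as an engineer would, in place of code of your own. Each camera call takes 0.05 s, during which the arm holds its last target.

## Task

Book out the tape rolls and load the dispenser: with the hand scanner, aim at the barcode on top of each roll standing in the white rack, one after the other from the robot's left to its right, holding it steady on each for a good second, and lay the scanner back flat in the middle of its round pad. Then take the spindle by its handle, push it from the right through all the rolls at once, lift them out of the rack together, and lay the loaded spindle in the two notches of the dispenser with the handle on the right and the rolls hanging between the uprights. Drop no roll onto the counter, and leave the mug, the stapler and the glue bottle where they are.

Things in the scene. Friction and masses are not known exactly. Their poses are not given: they have to be found in the camera images.
- rack: White plastic rack fixed on the counter, 110 mm (its x) by 170 mm (its y) by 42 mm high; origin under its centre. Four slots side by side along its y axis at y = +54 (robot's left), +18, -18 and -54 mm, between thin dividers (7 mm thick) that end 42 mm above the counter. A roll standing in a slot has its hole's axis along the rack's y, its centre 68 mm and its top 118 mm above the counter. Some slots may be empty.
- roll1_center (a point): Centre of the orange tape roll, in the leftmost slot (rack y = +54 mm), None if absent. A ring 100 mm across, 24 mm wide, with a 76 mm hole along its y axis, 35 to 70 g, standing upright on its edge. Hung on the rod, its centre lies about 29 mm below the rod's axis.
- roll1_label (a point): Barcode label (white, black bars, 26 x 22 mm) on top of the orange roll's rim, facing up, 50 mm above the roll's centre. None if absent.
- roll2_center (a point): Centre of the blue tape roll, in the second slot (rack y = +18 mm), None if absent. A ring 100 mm across, 24 mm wide, with a 76 mm hole along its y axis, 35 to 70 g, standing upright on its edge. Hung on the rod, its centre lies about 29 mm below the rod's axis.
- roll2_label (a point): Barcode label (white, black bars, 26 x 22 mm) on top of the blue roll's rim, facing up, 50 mm above the roll's centre. None if absent.
- roll3_center (a point): Centre of the yellow tape roll, in the third slot (rack y = -18 mm), None if absent. A ring 100 mm across, 24 mm wide, with a 76 mm hole along its y axis, 35 to 70 g, standing upright on its edge. Hung on the rod, its centre lies about 29 mm below the rod's axis.
- roll3_label (a point): Barcode label (white, black bars, 26 x 22 mm) on top of the yellow roll's rim, facing up, 50 mm above the roll's centre. None if absent.
- roll4_center (a point): Centre of the green tape roll, in the rightmost slot (rack y = -54 mm), None if absent. A ring 100 mm across, 24 mm wide, with a 76 mm hole along its y axis, 35 to 70 g, standing upright on its edge. Hung on the rod, its centre lies about 29 mm below the rod's axis.
- roll4_label (a point): Barcode label (white, black bars, 26 x 22 mm) on top of the green roll's rim, facing up, 50 mm above the roll's centre. None if absent.
- spindle_grip (a point): Middle of the spindle's black handle, on the spindle's axis. The spindle lies on the counter with its axis 24 mm up; its x axis points along the rod from handle to tip. Handle: a block 60 mm long (x -30 to +30), 26 mm wide (y), 48 mm tall (z). Then a bare neck, a red flange disc (48 mm across, x 58 to 62 mm), an 18 mm thick aluminium rod, and a red tip bead (28 mm across, x 232 to 246 mm, the tip). Weight 240 g, centre of mass near the front of the handle (about x 35 mm).
- spindle_neck (a point): Point of the spindle's axis at x = 45 mm, mid-neck between handle and flange; it lies in the dispenser's right notch. Neck 18 mm thick, 28 mm long.
- spindle_far (a point): Point of the spindle's axis at x = 224 mm, on the rod just short of the tip bead; it lies in the dispenser's left notch. The rolls belong between flange and this point (roll centres at x 62 to 225 mm).
- dispenser: Dispenser fixed on the counter: dark steel base plate 100 mm (x) by 215 mm (y) by 10 mm high, origin under its centre, with two uprights at y = -89.5 mm (right) and +89.5 mm (left), each 8 mm thick along y, ending in an open 90-degree V notch, 48 mm wide at its mouth, arms' tops 116 mm above the counter.
- notch_right (a point): Where the rod's axis lies when resting in the right (-y) upright's V notch: 105 mm above the counter. The dispenser's y axis runs from here to notch_left.
- notch_left (a point): The same for the left (+y) upright, 179 mm from notch_right.
- scanner_grip (a point): Middle of the hand scanner's grey grip, half-way up. The scanner lies flat on the pad, its x axis pointing to its black head. Grip: 110 mm long (x -60 to +50 mm), 30 mm wide, 38 mm high (z -19 to +19 mm from this point). Head: at x 45 to 95 mm, 50 mm wide, z -10 to +42 mm from this point. Two black cross-feet, 76 mm wide and 10 mm high, under its ends (x -53 and +48 mm) keep it flat. About 130 to 210 g. Its position and axes are given here level: x forward, y left, z up.
- scanner_window (a point): Centre of the scanner's red window, on the head's lower front face, 82.7 mm ahead of and 3.3 mm above scanner_grip. This point's x axis is the beam: it leaves forward and 45 degrees downward when the scanner is level. The scanner reads a label 50 to 150 mm from the window along the beam and within 15 mm of the beam's centre line, held for 0.8 s.
- pad: Round blue pad, 180 mm across, 3 mm thick, fixed on the counter; origin under its centre. The scanner's place.
- mug: Blue mug, 80 mm across, 90 mm high; leave it alone. Origin under its centre.
- stapler: Black stapler, about 130 x 34 x 55 mm; leave it alone. Origin under its centre.
- glue: White glue bottle with orange cap, 44 mm across, 100 mm high; leave it alone. Origin under its centre.

How it is judged:
On the way, in this order (a step that is already met when the one before it is completed fails the run):
1. the scanner is aimed at the barcode of roll1 (if present) in the rack and held steady for 0.8 s: label 50 to 150 mm from the window along the beam and within 15 mm of the beam's centre line (x of roll1_label in the frame of scanner_window between 0.05 and 0.15 m and y of roll1_label in the frame of scanner_window between -0.015 and 0.015 m and z of roll1_label in the frame of scanner_window between -0.015 and 0.015 m), for 0.8 s.
2. the scanner is aimed at the barcode of roll2 (if present) in the rack and held steady for 0.8 s: label 50 to 150 mm from the window along the beam and within 15 mm of the beam's centre line (x of roll2_label in the frame of scanner_window between 0.05 and 0.15 m and y of roll2_label in the frame of scanner_window between -0.015 and 0.015 m and z of roll2_label in the frame of scanner_window between -0.015 and 0.015 m), for 0.8 s.
3. the scanner is aimed at the barcode of roll3 (if present) in the rack and held steady for 0.8 s: label 50 to 150 mm from the window along the beam and within 15 mm of the beam's centre line (x of roll3_label in the frame of scanner_window between 0.05 and 0.15 m and y of roll3_label in the frame of scanner_window between -0.015 and 0.015 m and z of roll3_label in the frame of scanner_window between -0.015 and 0.015 m), for 0.8 s.
4. the scanner is aimed at the barcode of roll4 (if present) in the rack and held steady for 0.8 s: label 50 to 150 mm from the window along the beam and within 15 mm of the beam's centre line (x of roll4_label in the frame of scanner_window between 0.05 and 0.15 m and y of roll4_label in the frame of scanner_window between -0.015 and 0.015 m and z of roll4_label in the frame of scanner_window between -0.015 and 0.015 m), for 0.8 s.
5. the scanner lies flat on its pad again, its middle within 50 mm of the pad's centre (horizontal distance between scanner_grip and pad below 0.05 m and height (world z) of scanner_grip below 0.04 m and angle between scanner_grip's own z axis and vertical below 0.3 rad), for 0.3 s.
6. all the rolls are on the spindle together and lifted clear of the rack's dividers (roll centres above 95 mm) (x of roll1_center in the frame of spindle_grip between 0.062 and 0.225 m and y of roll1_center in the frame of spindle_grip between -0.038 and 0.038 m and z of roll1_center in the frame of spindle_grip between -0.038 and 0.038 m and height (world z) of each of roll1_center, roll2_center, roll3_center, roll4_center above 0.095 m and x of roll2_center in the frame of spindle_grip between 0.062 and 0.225 m and y of roll2_center in the frame of spindle_grip between -0.038 and 0.038 m and z of roll2_center in the frame of spindle_grip between -0.038 and 0.038 m and x of roll3_center in the frame of spindle_grip between 0.062 and 0.225 m and y of roll3_center in the frame of spindle_grip between -0.038 and 0.038 m and z of roll3_center in the frame of spindle_grip between -0.038 and 0.038 m and x of roll4_center in the frame of spindle_grip between 0.062 and 0.225 m and y of roll4_center in the frame of spindle_grip between -0.038 and 0.038 m and z of roll4_center in the frame of spindle_grip between -0.038 and 0.038 m), for 0.2 s.
At the end, for the whole second after the job is handed in: Spindle in the dispenser (neck within 16 mm of notch_right, far point within 16 mm of notch_left); every roll present on the rod between flange and bead, centre above 60 mm; scanner flat (tilt under 0.3 rad), its middle within 50 mm of the pad's centre (all of step 5 and x of roll1_center in the frame of spindle_grip between 0.062 and 0.225 m and y of roll1_center in the frame of spindle_grip between -0.038 and 0.038 m and z of roll1_center in the frame of spindle_grip between -0.038 and 0.038 m and height (world z) of each of roll1_center, roll2_center, roll3_center, roll4_center above 0.06 m and x of roll2_center in the frame of spindle_grip between 0.062 and 0.225 m and y of roll2_center in the frame of spindle_grip between -0.038 and 0.038 m and z of roll2_center in the frame of spindle_grip between -0.038 and 0.038 m and x of roll3_center in the frame of spindle_grip between 0.062 and 0.225 m and y of roll3_center in the frame of spindle_grip between -0.038 and 0.038 m and z of roll3_center in the frame of spindle_grip between -0.038 and 0.038 m and x of roll4_center in the frame of spindle_grip between 0.062 and 0.225 m and y of roll4_center in the frame of spindle_grip between -0.038 and 0.038 m and z of roll4_center in the frame of spindle_grip between -0.038 and 0.038 m and distance between spindle_neck and notch_right below 0.016 m and distance between spindle_far and notch_left below 0.016 m); the robot touches nothing.
It fails at once if the mug is moved more than 30 mm (distance of mug from where it was at the start of the episode above 0.03 m).
It fails at once if the stapler is moved more than 30 mm (distance of stapler from where it was at the start of the episode above 0.03 m).
It fails at once if the glue is moved more than 30 mm (distance of glue from where it was at the start of the episode above 0.03 m).
It fails at once if a roll is dropped onto the counter (centre below 53 mm) (height (world z) of any of roll1_center, roll2_center, roll3_center, roll4_center below 0.053 m).
Of roll1, roll2, roll3, roll4 only 2 to 4 are there at a start; the rules pass over those that are not, and their reading is None.
At some moment in a run one of scanner may be knocked a few centimetres aside while the robot is not near it.
It also fails if it takes over 192 s, if anything falls off the work surface, if the arm or the gripper's body presses on something with over 40 N, if the wrist force passes 120 N, or if a joint passes its speed limit or range.

## Working session

There is one attempt and no reset: what is moved stays moved. The work goes in short steps, Python scripts to look and compute and a tool call to move; the robot and the scene stay as the last step left them, time stands still between calls to the robot, and variables do not carry over. Pictures are saved under pics/ and viewed, and the job is handed in when it is done.

Besides the shell and the picture viewer there is one more tool, called as a command line: name --argument value ..., lists and objects as JSON in quotes. apply_moves: Moves the arm, as the interface text tells. Its arguments: {"type":"object","properties":{"motion":{"type":"array","items":{"type":"array","items":{"type":"array","items":{"type":"number"}}}}},"required":["motion"]}

```bash
ls; mkdir -p pics; python3 - <<'E'
from rig import env
import cv2,numpy as np
print(env.sense()); print(env.grip_depth)
for n in("scene","top"):
    f=env.grab_frame(n)
    print(n,{k:v for k,v in f.items() if k!="pixels"})
    cv2.imwrite(f"pics/{n}0.png",f["pixels"][:,:,::-1])
E
```

```text
pics
{'time': 0.0, 'qpos': array([ 1.10040595e+00,  1.24511539e-01,  1.65173685e+00, -1.16091332e-05,
        1.36751706e+00, -8.25650553e-02]), 'qd': array([ 1.24056383e-04,  9.69806172e-05,  3.36625875e-04,  1.22832789e-04,
        2.43268968e-04, -5.06252082e-04]), 'joint_efforts': array([-1.76674257e-03, -4.23599803e+01, -3.65455127e+01, -2.15063046e-04,
        6.79055258e-03,  2.15692904e-07]), 'tool_pos': array([0.24553061, 0.60114768, 0.23001172]), 'orientation': array([-0.60526778, -3.08214   ,  0.00328767]), 'force': array([1.01818948, 0.35766571, 0.05757992]), 'ft_torque': array([-0.02507448,  0.00865032,  0.03889478]), 'grip_width': 1.0023833251734005}
0.0187
scene {'fov_y': 47.43978353589116, 'cx': 270.22881124861397, 'cy': 209.61468649672247, 'world_from_camera': array([[-0.61322843, -0.64173472,  0.46057295,  1.17389951],
       [ 0.78972789, -0.48571832,  0.37470999,  0.53552434],
       [-0.0167557 ,  0.59351012,  0.80465209,  1.13594651],
       [ 0.        ,  0.        ,  0.        ,  1.        ]])}
top {'fov_y': 54.190018841735245, 'cx': 277.0828542947655, 'cy': 211.06548955169734, 'world_from_camera': array([[ 0.02760207,  0.99385057, -0.10723423,  0.48464359],
       [-0.99935319,  0.02990917,  0.01996595,  0.04778437],
       [ 0.02305045,  0.10661376,  0.99403329,  1.09400049],
       [ 0.        ,  0.        ,  0.        ,  1.        ]])}
```

View pics/scene0.png

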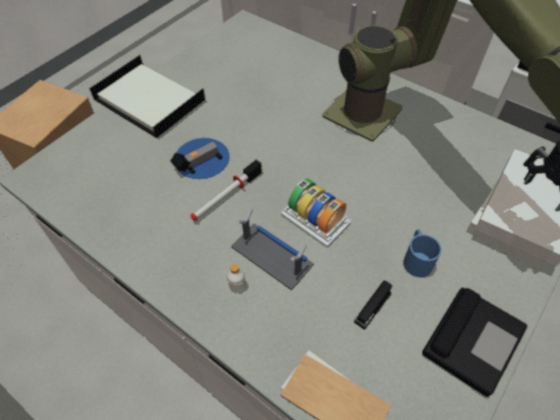

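View pics/top0.png

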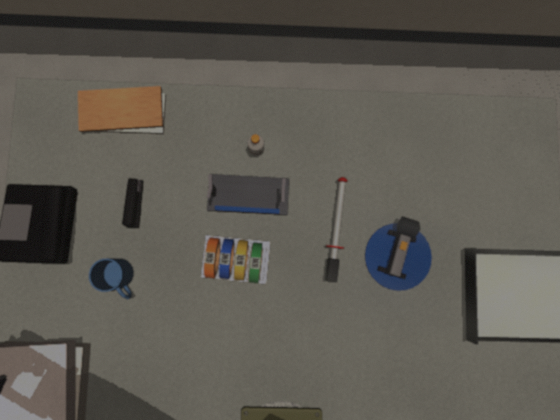

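All four rolls are present: orange, blue, yellow and green. In the top view the rack is at about (236,258), dispenser (248,194), spindle (337,230) and pad (398,257). I'll enlarge these next.

```bash
cat > h.py <<'E'
from rig import env
import cv2,numpy as np
from scipy.spatial.transform import Rotation as R
def K(f):
    h=f["pixels"].shape[0]; F=h/2/np.tan(np.radians(f["fov_y"])/2); return F
def unproj(f,u,v,z):
    F=K(f); T=f["world_from_camera"]
    d=T[:3,:3]@np.array([(u-f["cx"])/F,-(v-f["cy"])/F,-1]); c=T[:3,3]
    return c+d*(z-c[2])/d[2]
def proj(f,p):
    T=f["world_from_camera"]; q=T[:3,:3].T@(np.array(p)-T[:3,3]); F=K(f)
    return f["cx"]+F*q[0]/-q[2], f["cy"]-F*q[1]/-q[2]
def crop(f,name,u0,v0,w,h,s):
    im=f["pixels"][v0:v0+h,u0:u0+w,::-1]
    im=cv2.resize(im,None,fx=s,fy=s,interpolation=cv2.INTER_CUBIC)
    for k in range(0,w,10):
        cv2.line(im,(k*s,0),(k*s,6 if (u0+k)%50 else 14),(255,255,255),1)
        if (u0+k)%20==0: cv2.putText(im,str(u0+k),(k*s,24),0,.4,(255,255,255),1)
    for k in range(0,h,10):
        cv2.line(im,(0,k*s),(6,k*s),(255,255,255),1)
        if (v0+k)%20==0: cv2.putText(im,str(v0+k),(8,k*s+4),0,.4,(255,255,255),1)
    cv2.imwrite(f"pics/{name}.png",im)
E
python3 - <<'E'
from h import *
f=env.grab_frame("top")
f["pixels"]=cv2.convertScaleAbs(f["pixels"],alpha=1.8)
crop(f,"t1",190,160,130,130,5 if 0 else 6 if 0 else 4)
crop(f,"t1",195,165,100,98*1+22,5)
crop(f,"t2",310,165,130,130,4)
g=env.grab_frame("scene")
crop(g,"s1",160,130,200,160,4)
E
```

```text
(no output)
```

View pics/t1.png

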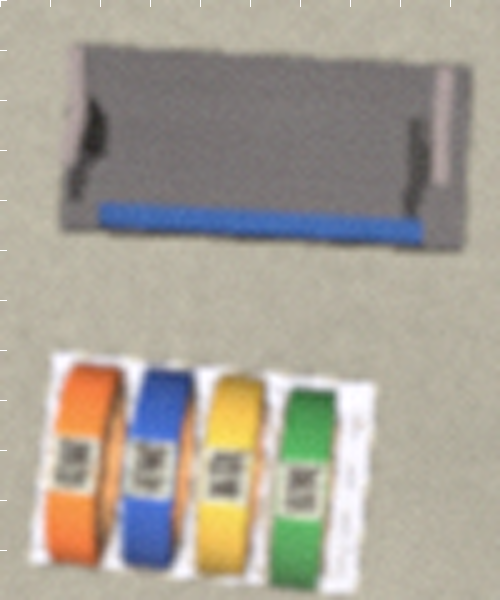

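View pics/t2.png

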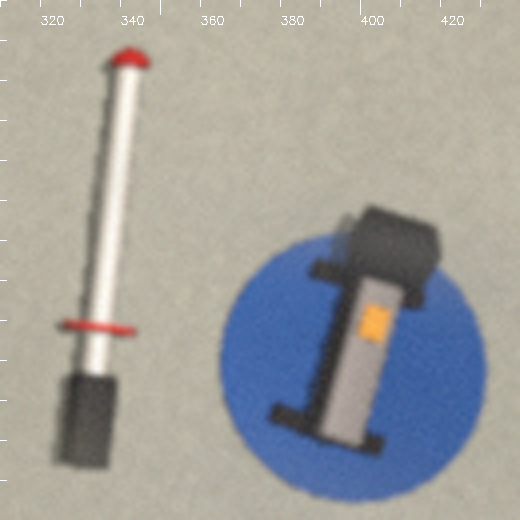

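View pics/s1.png

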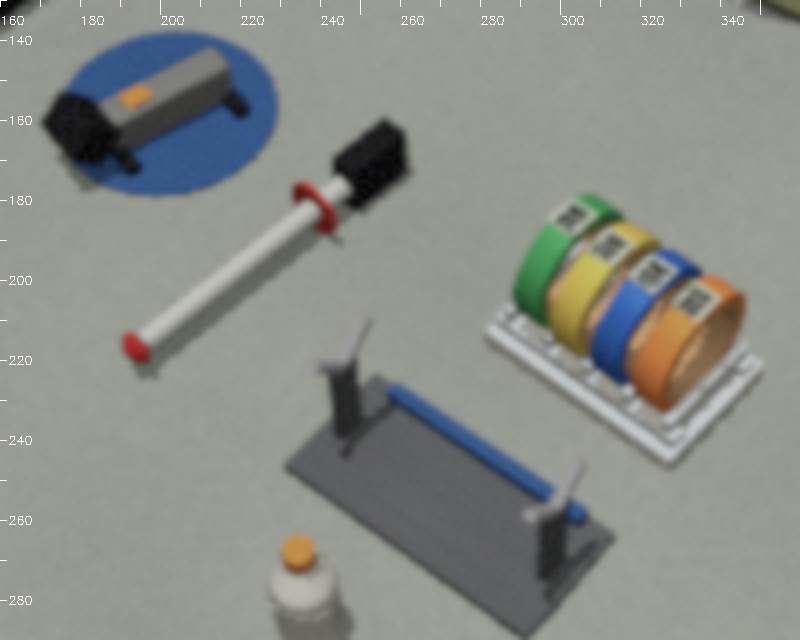

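```bash
cat >> h.py <<'E'
def tri(f,a,g,b):
    L=[]
    for fr,(u,v) in((f,a),(g,b)):
        T=fr["world_from_camera"];F=K(fr)
        d=T[:3,:3]@np.array([(u-fr["cx"])/F,-(v-fr["cy"])/F,-1]);L.append((T[:3,3],d/np.linalg.norm(d)))
    A=sum(np.eye(3)-np.outer(d,d) for c,d in L); B=sum((np.eye(3)-np.outer(d,d))@c for c,d in L)
    p=np.linalg.solve(A,B); e=[np.linalg.norm((np.eye(3)-np.outer(d,d))@(p-c)) for c,d in L]
    return p,max(e)
def c2(x,y,u0,v0,s): return (u0+(x+.5)/s-.5, v0+(y+.5)/s-.5)
E
python3 - <<'E'
from h import *
np.set_printoptions(precision=4,suppress=True)
f=env.grab_frame("top");g=env.grab_frame("scene")
t1=lambda x,y:c2(x,y,195,165,5)
t2=lambda x,y:c2(x,y,310,165,4)
s1=lambda x,y:c2(x,y,160,130,4)
for n,a,b in[("o",(75,465),(697,299)),("b",(149,469),(655,271)),("y",(226,476),(612,246)),("g",(303,492),(572,218))]:
    print(n,tri(f,t1(*a),g,s1(*b)),unproj(f,*t1(*a),.118),unproj(g,*s1(*b),.118))
print("rack base/edges z.?")
for a in[(52,352),(376,382),(358,592),(30,563)]: print(unproj(f,*t1(*a),.01))
print("disp base")
C=[unproj(f,*t1(*a),.01) for a in[(70,43),(472,66),(465,248),(60,230)]]; print(np.array(C),np.mean(C,0))
C=[unproj(g,*s1(*a),.01) for a in[(286,467),(527,638),(614,538),(378,374)]]; print(np.array(C),np.mean(C,0))
print("arms",unproj(f,*t1(73,105),.116),unproj(f,*t1(441,125),.116))
print("spindle tip",unproj(f,*t2(130,58),.024),unproj(g,*s1(137,347),.024))
print("flange",unproj(f,*t2(97,328),.024),unproj(g,*s1(316,206),.024))
C=[unproj(f,*t2(*a),.048) for a in[(76,375),(117,377),(108,468),(64,466)]];print("handle top",np.array(C),np.mean(C,0))
C=[unproj(g,*s1(*a),.048) for a in[(335,157),(385,118),(404,133),(356,172)]];print("handle top",np.array(C),np.mean(C,0))
print("pad",unproj(f,*t2(353,369),.003),unproj(g,*s1(168,112),.003))
C=[unproj(f,*t2(*a),.051) for a in[(361,278),(404,290),(363,446),(320,434)]];print("grip top",np.array(C),np.mean(C,0))
print("patch",tri(f,t2(375,323),g,s1(136,96)))
print("grip rear corners tri",tri(f,t2(363,446),g,s1(213,47)),tri(f,t2(320,434),g,s1(230,64)))
E
```

```text
o (array([0.4746, 0.1848, 0.1163]), np.float64(0.0006927445755952784)) [0.475 0.184 0.118] [0.4753 0.1859 0.118 ]
b (array([0.4735, 0.1499, 0.1185]), np.float64(0.0009618389546296092)) [0.4741 0.1492 0.118 ] [0.4726 0.1505 0.118 ]
y (array([0.4713, 0.1136, 0.1159]), np.float64(0.0007805358596411247)) [0.4718 0.1129 0.118 ] [0.4723 0.1151 0.118 ]
g (array([0.4651, 0.0766, 0.1128]), np.float64(0.00017516299514194918)) [0.4653 0.0764 0.118 ] [0.4686 0.0791 0.118 ]
rack base/edges z.?
[0.5326 0.2138 0.01  ]
[0.5217 0.043  0.01  ]
[0.4123 0.0492 0.01  ]
[0.4227 0.2201 0.01  ]
disp base
[[ 0.6978  0.2118  0.01  ]
 [ 0.6922 -0.0035  0.01  ]
 [ 0.5941 -0.0022  0.01  ]
 [ 0.5972  0.2125  0.01  ]] [0.6453 0.1047 0.01  ]
[[0.695  0.0024 0.01  ]
 [0.6995 0.213  0.01  ]
 [0.6038 0.2154 0.01  ]
 [0.5954 0.0039 0.01  ]] [0.6484 0.1087 0.01  ]
arms [0.6468 0.193  0.116 ] [0.6426 0.0158 0.116 ]
spindle tip [ 0.6905 -0.144   0.024 ] [ 0.6888 -0.1423  0.024 ]
flange [ 0.5113 -0.1243  0.024 ] [ 0.5105 -0.1244  0.024 ]
handle top [[ 0.4806 -0.1074  0.048 ]
 [ 0.4801 -0.1336  0.048 ]
 [ 0.4229 -0.1285  0.048 ]
 [ 0.4234 -0.1007  0.048 ]] [ 0.4517 -0.1175  0.048 ]
handle top [[ 0.4793 -0.1297  0.048 ]
 [ 0.4256 -0.1244  0.048 ]
 [ 0.4289 -0.1031  0.048 ]
 [ 0.4813 -0.1075  0.048 ]] [ 0.4538 -0.1162  0.048 ]
pad [ 0.4895 -0.2988  0.003 ] [ 0.4945 -0.2952  0.003 ]
grip top [[ 0.5473 -0.2889  0.051 ]
 [ 0.5404 -0.3166  0.051 ]
 [ 0.441  -0.2897  0.051 ]
 [ 0.4478 -0.2624  0.051 ]] [ 0.4941 -0.2894  0.051 ]
patch (array([ 0.5189, -0.3012,  0.0388]), np.float64(0.0006568128438297989))
grip rear corners tri (array([ 0.4393, -0.294 ,  0.0331]), np.float64(0.0017565488246751356)) (array([ 0.4471, -0.2663,  0.0368]), np.float64(0.00030206429221756005))
```

Both cameras agree to within about 3 mm. The scene layout is:

| Object | Position | Direction |
|---|---|---|
| Rack | (0.473, 0.132) | yaw about -4° |
| Dispenser centre | (0.647, 0.107) | yaw about -1.4° |
| Spindle grip | (0.453, -0.117) | heading -6° |
| Scanner | about (0.502, -0.29) | heading -15° |
| Pad | (0.492, -0.297) | not applicable |

Next I'll go above the scanner.

```bash
cat >> h.py <<'E'
def pose(x,y,z,yaw,pitch=0):
    """tool down, tool x at world yaw (deg); pitch deg raises tool-x end"""
    a=np.radians(yaw); X=np.array([np.cos(a),np.sin(a),0]);Z=np.array([0,0,-1.])
    M=np.column_stack([X,np.cross(Z,X),Z])
    M=M@R.from_euler('y',np.radians(pitch)).as_matrix()  # about tool y (=-left): +rot x->... checked below
    return np.array([x,y,z]),M
def cur(s=None):
    s=s or env.sense(); return np.array(s["tool_pos"]),R.from_rotvec(s["orientation"]).as_matrix()
def plan(*tg,start=None):
    p,M=start or cur()
    for q,N in tg:
        w=R.from_matrix(M.T@N).as_rotvec(); t=M.T@(q-p)
        print(np.round(w,3).tolist(),np.round(t,4).tolist(),"d=%.3f ang=%.0f"%(np.linalg.norm(t),np.degrees(np.linalg.norm(w))))
        p,M=q,N
E
python3 - <<'E'
from h import *
np.set_printoptions(precision=4,suppress=True)
f=env.grab_frame("top");g=env.grab_frame("scene")
t2=lambda x,y:c2(x,y,310,165,4)
s1=lambda x,y:c2(x,y,160,130,4)
A=np.array([unproj(f,*t2(*a),.041) for a in[(361,278),(404,290),(363,446),(320,434)]]);print(A)
B=np.array([unproj(g,*s1(*a),.041) for a in[(213,47),(230,64)]]);print(B)
print(pose(0,0,0,0,10)[1])
plan(pose(.38,.28,.23,100),pose(.46,-.02,.23,40),pose(.50,-.285,.16,-15))
E
```

```text
[[ 0.5479 -0.2922  0.041 ]
 [ 0.541  -0.3201  0.041 ]
 [ 0.4406 -0.293   0.041 ]
 [ 0.4474 -0.2653  0.041 ]]
[[ 0.4439 -0.2863  0.041 ]
 [ 0.4498 -0.263   0.041 ]]
[[ 0.9848  0.      0.1736]
 [ 0.     -1.      0.    ]
 [ 0.1736  0.     -0.9848]]
[-0.0, 0.0, 1.008] [-0.2459, -0.247, 0.0012] d=0.349 ang=58
[0.0, 0.0, 1.047] [-0.3093, 0.0267, 0.0] d=0.310 ang=60
[0.0, 0.0, 0.96] [-0.1397, 0.2287, 0.07] d=0.277 ang=55
```

apply_moves --motion '[[[0,0,1.008,-0.246,-0.247,0,1],[0,0,1.008,-0.246,-0.247,0,1],[0,0,1.008,-0.246,-0.247,0,1],[0,0,1.008,-0.246,-0.247,0,1],[0,0,1.008,-0.246,-0.247,0,1],[0,0,1.008,-0.246,-0.247,0,1],[0,0,1.008,-0.246,-0.247,0,1],[0,0,1.008,-0.246,-0.247,0,1],[0,0,1.008,-0.246,-0.247,0,1],[0,0,1.008,-0.246,-0.247,0,1]]]'

```text
time: 1.23
tool_pos: [0.3813, 0.2774, 0.2316]
orientation: [2.024, 2.401, 0.001]
force: [-0.2, 0.6, 0.3]
grip_width: 1.001
```

apply_moves --motion '[[[0,0,1.047,-0.309,0.027,0,1],[0,0,1.047,-0.309,0.027,0,1],[0,0,1.047,-0.309,0.027,0,1],[0,0,1.047,-0.309,0.027,0,1],[0,0,1.047,-0.309,0.027,0,1],[0,0,1.047,-0.309,0.027,0,1],[0,0,1.047,-0.309,0.027,0,1],[0,0,1.047,-0.309,0.027,0,1],[0,0,1.047,-0.309,0.027,0,1],[0,0,1.047,-0.309,0.027,0,1]]]'

```text
time: 2.07
tool_pos: [0.461, -0.02, 0.2314]
orientation: [-2.952, -1.072, -0.0]
force: [0.3, 0.8, -0.2]
grip_width: 1.001
```

```bash
python3 - <<'E'
from h import *
s=env.sense();print(s["time"],s["tool_pos"],s["qpos"])
f=env.grab_frame("top");g=env.grab_frame("scene")
f["pixels"]=cv2.convertScaleAbs(f["pixels"],alpha=1.8)
crop(f,"t3",360,200,80,100,5)
crop(g,"s3",150,110,120,100,5)
plan(pose(.511,-.2945,.12,-15.1),pose(.511,-.2945,.012,-15.1))
E
```

```text
2.0667 [ 0.46099431 -0.01995192  0.2313583 ] [-1.59980590e-01 -3.10859258e-01  2.05424263e+00  5.11437195e-04
  1.39837504e+00  7.13975846e-01]
[-0.0, -0.0, 0.965] [-0.1394, 0.2431, 0.1112] d=0.302 ang=55
[0.0, 0.0, 0.0] [0.0, 0.0, 0.108] d=0.108 ang=0
```

View pics/t3.png

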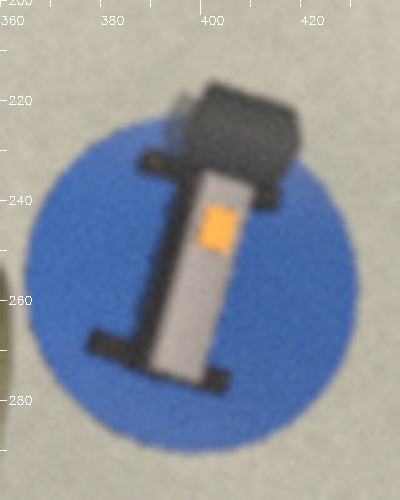

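View pics/s3.png

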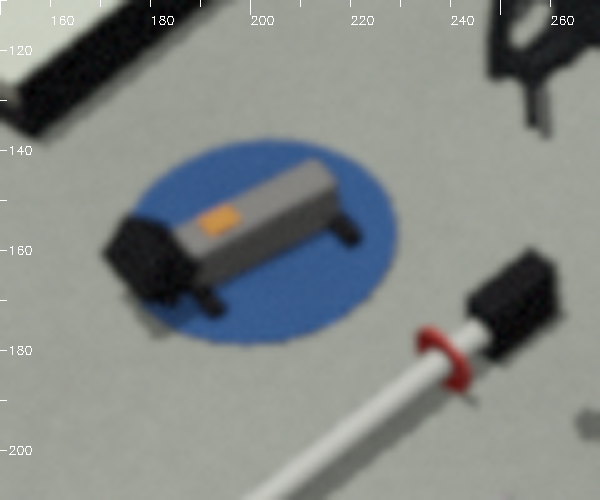

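The scanner hasn't moved: in the top view the rear of its grip is at (395,275) and its head at about (407,228). I'll descend and grip it.

apply_moves --motion '[[[0,0,0.965,-0.1394,0.2431,0.111,1],[0,0,0.965,-0.1394,0.2431,0.111,1],[0,0,0.965,-0.1394,0.2431,0.111,1],[0,0,0.965,-0.1394,0.2431,0.111,1],[0,0,0.965,-0.1394,0.2431,0.111,1],[0,0,0.965,-0.1394,0.2431,0.111,1],[0,0,0.965,-0.1394,0.2431,0.111,1],[0,0,0.965,-0.1394,0.2431,0.111,1],[0,0,0.965,-0.1394,0.2431,0.111,1],[0,0,0.965,-0.1394,0.2431,0.111,1]]]'

```text
time: 3.0
tool_pos: [0.5105, -0.2943, 0.1199]
orientation: [-3.114, 0.411, 0.002]
force: [-0.1, -0.2, 0.2]
grip_width: 0.997
```

apply_moves --motion '[[[0,0,0,0,0,0.02,1],[0,0,0,0,0,0.04,1],[0,0,0,0,0,0.06,1],[0,0,0,0,0,0.08,1],[0,0,0,0,0,0.095,1],[0,0,0,0,0,0.105,1],[0,0,0,0,0,0.108,1],[0,0,0,0,0,0.108,1]]]'

```text
time: 3.67
tool_pos: [0.5104, -0.2941, 0.0124]
orientation: [-3.114, 0.413, 0.0]
force: [-0.2, -0.4, -0.3]
grip_width: 1.0
```

apply_moves --motion '[[[0,0,0,0,0,0,0],[0,0,0,0,0,0,0],[0,0,0,0,0,0,0],[0,0,0,0,0,0,0],[0,0,0,0,0,0,0],[0,0,0,0,0,0,0],[0,0,0,0,0,0,0],[0,0,0,0,0,0,0],[0,0,0,0,0,0,0],[0,0,0,0,0,0,0]]]'

```text
time: 4.5
tool_pos: [0.5109, -0.296, 0.0134]
orientation: [3.113, -0.417, 0.003]
force: [-0.8, -0.3, 5.2]
grip_width: 0.343
```

```bash
python3 - <<'E'
from h import *
s=env.sense();print(s["time"],s["tool_pos"],s["qpos"],s["grip_width"],s["force"])
f=env.grab_frame("top");g=env.grab_frame("scene")
f["pixels"]=cv2.convertScaleAbs(f["pixels"],alpha=1.8)
crop(f,"t4",340,180,110,110,4)
crop(g,"s4",140,90,120,110,5)
E
```

```text
4.5 [ 0.51092041 -0.29604267  0.01341194] [-6.16004912e-01  2.24849052e-01  1.93381638e+00 -1.26360063e-04
  9.81005536e-01  1.22122289e+00] 0.3426957986509852 [-0.78292006 -0.34564226  5.23289104]
```

View pics/s4.png

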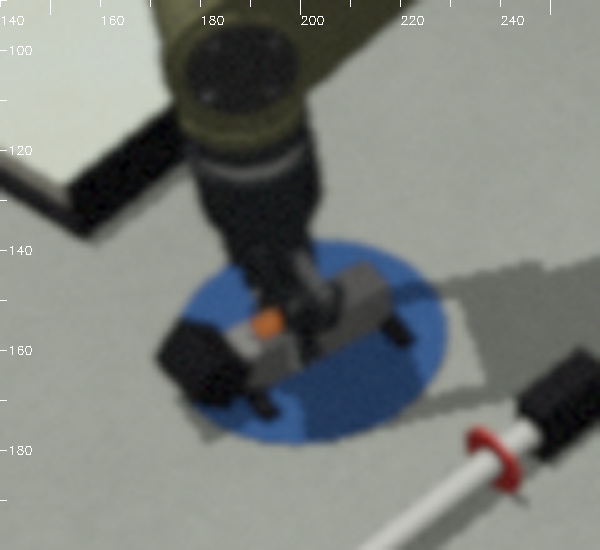

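The grip holds at 29 mm width, and the picture shows the fingers around the grip near (200,153). I'll lift and head for the first scan.

apply_moves --motion '[[[0,0,0,0,0,-0.01,0],[0,0,0,0,0,-0.03,0],[0,0,0,0,0,-0.055,0],[0,0,0,0,0,-0.08,0],[0,0,0,0,0,-0.105,0],[0,0,0,0,0,-0.13,0],[0,0,0,0,0,-0.15,0],[0,0,0,0,0,-0.165,0],[0,0,0,0,0,-0.17,0],[0,0,0,0,0,-0.17,0]]]'

```text
time: 5.43
tool_pos: [0.5106, -0.2956, 0.1837]
orientation: [3.113, -0.417, 0.003]
force: [-0.0, -0.2, -1.2]
grip_width: 0.341
```

```bash
python3 - <<'E'
from h import *
s=env.sense();print(s["time"],s["tool_pos"],s["grip_width"],s["force"],s["ft_torque"])
g=env.grab_frame("scene")
crop(g,"s5",120,60,140,120,5)
f=env.grab_frame("top")
f["pixels"]=cv2.convertScaleAbs(f["pixels"],alpha=1.8)
crop(f,"t5",360,180,110,110,4)
plan(pose(.42,-.13,.185,15),pose(.377,.087,.17,45))
E
```

```text
5.4333 [ 0.51055941 -0.29555739  0.18367774] 0.34137204845530295 [-0.01033125 -0.24450547 -1.16890452] [-0.02947619 -0.0346166   0.03676201]
[-0.001, 0.002, -0.528] [-0.1297, -0.1355, -0.0038] d=0.188 ang=30
[0.0, 0.0, -0.524] [0.0146, -0.2207, 0.015] d=0.222 ang=30
```

View pics/s5.png

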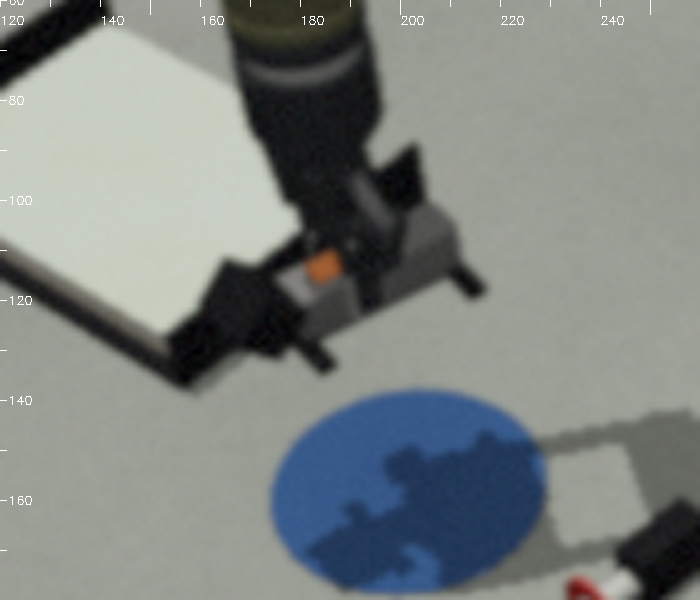

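View pics/t5.png

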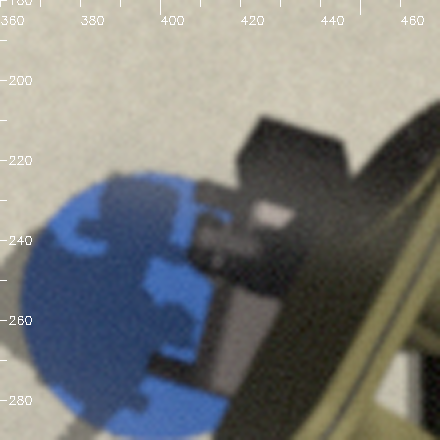

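apply_moves --motion '[[[0,0,-0.053,-0.013,-0.0136,0,0],[0,0,-0.106,-0.026,-0.027,0,0],[0,0,-0.159,-0.039,-0.041,0,0],[0,0,-0.212,-0.052,-0.054,0,0],[0,0,-0.265,-0.065,-0.068,0,0],[0,0,-0.318,-0.078,-0.081,0,0],[0,0,-0.371,-0.091,-0.095,0,0],[0,0,-0.424,-0.104,-0.108,0,0],[0,0,-0.477,-0.117,-0.122,0,0],[0,0,-0.528,-0.1297,-0.1355,0,0]]]'

```text
time: 6.37
tool_pos: [0.419, -0.1292, 0.18]
orientation: [-3.112, -0.413, 0.006]
force: [0.4, 0.1, -3.0]
grip_width: 0.339
```

apply_moves --motion '[[[0,0,-0.055,0.0015,-0.023,0,0],[0,0,-0.11,0.003,-0.047,0.002,0],[0,0,-0.17,0.005,-0.07,0.004,0],[0,0,-0.23,0.006,-0.094,0.006,0],[0,0,-0.29,0.008,-0.12,0.008,0],[0,0,-0.35,0.009,-0.145,0.01,0],[0,0,-0.41,0.011,-0.17,0.012,0],[0,0,-0.46,0.013,-0.195,0.014,0],[0,0,-0.5,0.014,-0.212,0.014,0],[0,0,-0.524,0.0146,-0.2207,0.014,0]]]'

```text
time: 7.2
tool_pos: [0.3759, 0.0879, 0.1662]
orientation: [-2.898, -1.208, 0.006]
force: [0.9, 0.2, -2.1]
grip_width: 0.338
```

```bash
cat >> h.py <<'E'
def scan_report(p,M,lab,gx=.008,gz=.0086):
    # gz: grip centre above TCP ; scanner frame = tool x, -tool y, -tool z
    S=np.column_stack([M[:,0],-M[:,1],-M[:,2]])
    w=p+S@np.array([.0827-gx,0,gz+.0033])
    B=S@R.from_euler('y',45,degrees=True).as_matrix()
    return B.T@(lab-w)
LAB=dict(o=np.array([.4749,.185,.118]),b=np.array([.4735,.150,.118]),y=np.array([.472,.114,.118]),g=np.array([.467,.0775,.118]))
E
python3 - <<'E'
from h import *
np.set_printoptions(precision=4,suppress=True)
s=env.sense();print(s["time"],s["tool_pos"],s["qpos"],s["grip_width"])
p,M=cur()
print(scan_report(p,M,LAB["o"]))
g=env.grab_frame("scene");f=env.grab_frame("top")
# foot check on the earlier picture
p0=np.array([.5106,-.2956,.1837]);M0=pose(0,0,0,-15.1)[1];S=np.column_stack([M0[:,0],-M0[:,1],-M0[:,2]])
for gz in(.0086,.0186):
  for x in(48,-53):
    q=p0+S@np.array([x/1000-.008,.038,gz-.024]);u,v=proj(g,q);print(gz,x,(u-120)*5,(v-60)*5)
crop(g,"s6",230,100,130,120,5)
f["pixels"]=cv2.convertScaleAbs(f["pixels"],alpha=1.8)
crop(f,"t6",190,220,140,120,4)
E
```

```text
7.2 [0.3759 0.0879 0.1662] [ 0.0902 -0.4636  2.2732  0.0004  1.336   0.8712] 0.3381974497245384
[ 0.0875 -0.0021  0.0031]
0.0086 48 326.25756888606645 377.9631405969791
0.0086 -53 474.60242113000606 302.1424147169796
0.0186 48 323.4395671158376 365.30089955536596
0.0186 -53 472.71398758505586 289.3606030990845
```

View pics/s6.png

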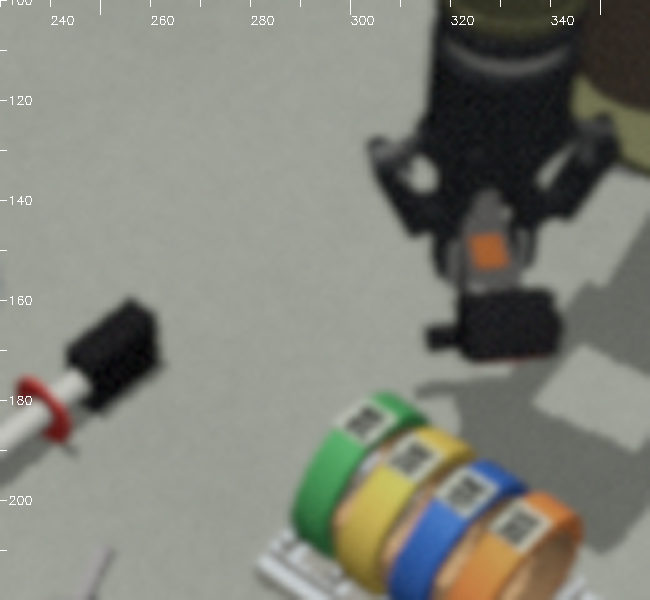

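View pics/t6.png

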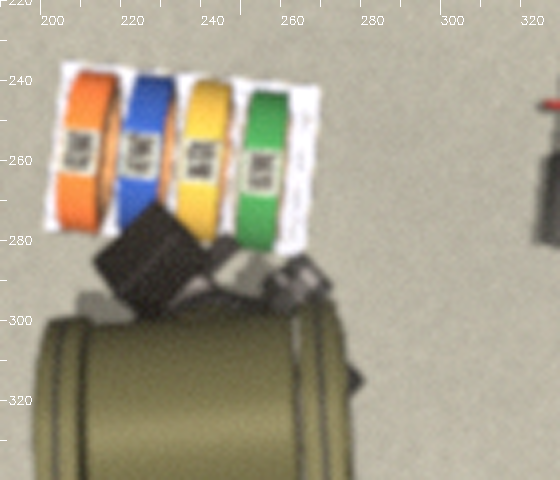

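The scanner is level and the computed beam offset to the orange label is about 3 mm. I'll hold on each label in turn.

apply_moves --motion '[[[0,0,0,0,0,0,0],[0,0,0,0,0,0,0],[0,0,0,0,0,0,0],[0,0,0,0,0,0,0],[0,0,0,0,0,0,0],[0,0,0,0,0,0,0],[0,0,0,0,0,0,0],[0,0,0,0,0,0,0],[0,0,0,0,0,0,0],[0,0,0,0,0,0,0]]]'

```text
time: 8.13
tool_pos: [0.3777, 0.0865, 0.1683]
orientation: [-2.902, -1.203, 0.0]
force: [0.3, 0.6, -0.9]
grip_width: 0.338
```

apply_moves --motion '[[[0,0,0,0,0,0,0],[0,0,0,0,0,0,0],[0,0,0,0,0,0,0],[0,0,0,0,0,0,0],[0,0,0,0,0,0,0],[0,0,0,-0.005,0.005,0,0],[0,0,0,-0.011,0.01,0,0],[0,0,0,-0.017,0.016,0,0],[0,0,0,-0.022,0.021,0,0],[0,0,0,-0.0257,0.0238,0,0]]]'

```text
time: 8.97
tool_pos: [0.3764, 0.0503, 0.1683]
orientation: [2.903, 1.201, -0.0]
force: [0.5, 0.1, -1.6]
grip_width: 0.343
```

apply_moves --motion '[[[0,0,0,0,0,0,0],[0,0,0,0,0,0,0],[0,0,0,0,0,0,0],[0,0,0,0,0,0,0],[0,0,0,0,0,0,0],[0,0,0,0,0,0,0],[0,0,0,0,0,0,0],[0,0,0,0,0,0,0],[0,0,0,0,0,0,0],[0,0,0,0,0,0,0]]]'

```text
time: 9.8
tool_pos: [0.3763, 0.0515, 0.1683]
orientation: [-2.902, -1.203, 0.0]
force: [1.1, -0.1, -2.2]
grip_width: 0.343
```

```bash
python3 - <<'E'
from h import *
np.set_printoptions(precision=4,suppress=True)
s=env.sense();print(s["time"],s["tool_pos"],s["grip_width"])
p,M=cur()
for k in LAB: print(k,scan_report(p,M,LAB[k]),scan_report(p,M,LAB[k],gz=.0186))
E
```

```text
9.8 [0.3763 0.0515 0.1683] 0.3426637557651175
o [0.1072 0.0246 0.0192] [0.1143 0.0246 0.0121]
b [0.089  0.0009 0.001 ] [ 0.0961  0.0009 -0.0061]
y [ 0.0702 -0.0235 -0.0178] [ 0.0773 -0.0235 -0.0248]
g [ 0.0495 -0.0458 -0.0385] [ 0.0565 -0.0458 -0.0456]
```

apply_moves --motion '[[[0,0,0,0,0,0.002,0],[0,0,0,0,0,0.002,0],[0,0,0,0,0,0.002,0],[0,0,0,0,0,0.002,0],[0,0,0,0,0,0.002,0],[0,0,0,-0.005,0.005,0.002,0],[0,0,0,-0.011,0.01,0.002,0],[0,0,0,-0.017,0.016,0.002,0],[0,0,0,-0.022,0.021,0.002,0],[0,0,0,-0.0265,0.0244,0.002,0]]]'

```text
time: 10.63
tool_pos: [0.3749, 0.0143, 0.1664]
orientation: [2.903, 1.201, 0.0]
force: [0.1, -0.2, -1.3]
grip_width: 0.339
```

apply_moves --motion '[[[0,0,0,0,0,0,0],[0,0,0,0,0,0,0],[0,0,0,0,0,0,0],[0,0,0,0,0,0,0],[0,0,0,0,0,0,0],[0,0,0,0,0,0,0],[0,0,0,0,0,0,0],[0,0,0,0,0,0,0],[0,0,0,0,0,0,0],[0,0,0,0,0,0,0]]]'

```text
time: 11.47
tool_pos: [0.3749, 0.0155, 0.1663]
orientation: [-2.902, -1.203, 0.0]
force: [-0.1, -0.4, -2.3]
grip_width: 0.345
```

apply_moves --motion '[[[0,0,0,0,0,0,0],[0,0,0,0,0,0,0],[0,0,0,0,0,0,0],[0,0,0,0,0,0,0],[0,0,0,0,0,0,0],[0,0,0,-0.005,0.005,0,0],[0,0,0,-0.011,0.01,0,0],[0,0,0,-0.018,0.015,0,0],[0,0,0,-0.024,0.019,0,0],[0,0,0,-0.0293,0.0223,0,0]]]'

```text
time: 12.3
tool_pos: [0.3698, -0.0221, 0.1663]
orientation: [2.903, 1.201, -0.0]
force: [-0.2, 0.1, -1.8]
grip_width: 0.343
```

apply_moves --motion '[[[0,0,0,0,0,0,0],[0,0,0,0,0,0,0],[0,0,0,0,0,0,0],[0,0,0,0,0,0,0],[0,0,0,0,0,0,0],[0,0,0,0,0,0,0],[0,0,0,0,0,0,0],[0,0,0,0,0,0,0],[0,0,0,0,0,0,0],[0,0,0,0,0,0,0]]]'

```text
time: 13.13
tool_pos: [0.37, -0.021, 0.1663]
orientation: [2.902, 1.203, -0.0]
force: [0.4, -0.0, -1.9]
grip_width: 0.342
```

```bash
python3 - <<'E'
from h import *
np.set_printoptions(precision=4,suppress=True)
s=env.sense();print(s["time"],s["tool_pos"],s["grip_width"])
p,M=cur()
for k in LAB: print(k,scan_report(p,M,LAB[k]),scan_report(p,M,LAB[k],gz=.0186))
g=env.grab_frame("scene");f=env.grab_frame("top")
crop(g,"s7",230,100,130,120,5)
f["pixels"]=cv2.convertScaleAbs(f["pixels"],alpha=1.8)
crop(f,"t7",190,220,140,120,4)
E
```

```text
13.1333 [ 0.37   -0.021   0.1663] 0.34179556376894626
o [0.1452 0.0713 0.0601] [0.1523 0.0713 0.053 ]
b [0.127  0.0476 0.0419] [0.1341 0.0476 0.0348]
y [0.1083 0.0232 0.0231] [0.1153 0.0232 0.016 ]
g [0.0875 0.0009 0.0023] [ 0.0946  0.0009 -0.0047]
```

View pics/s7.png

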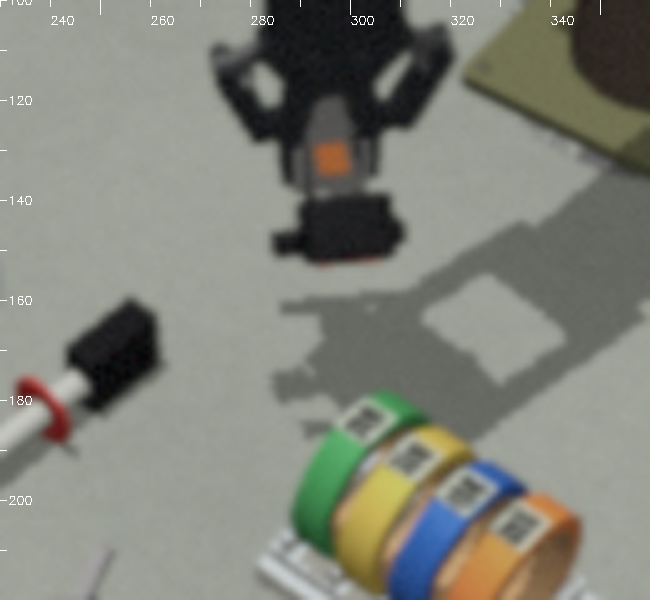

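View pics/t7.png

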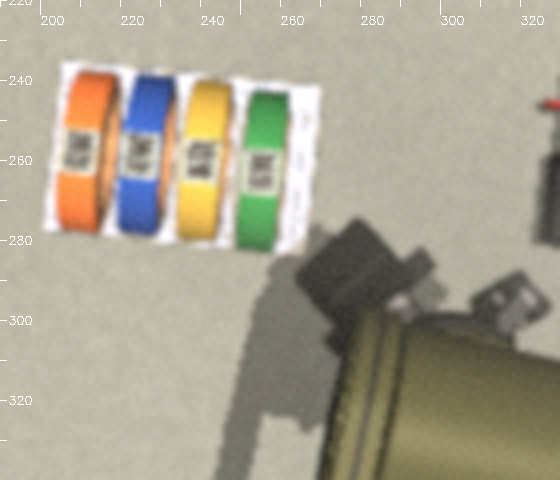

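The last hold (green) is on target, with the offset within 5 mm whichever grip height is assumed. I'll hold briefly more, then take the scanner back to the pad.

apply_moves --motion '[[[0,0,0,0,0,0,0],[0,0,0,0,0,0,0],[0,0,0,0,0,0,0],[0,0,0,0,0,0,0],[0,0,0,0,0,0,0],[0,0,0,0,0,-0.005,0],[0,0,0,0,0,-0.01,0],[0,0,0,0,0,-0.02,0],[0,0,0,0,0,-0.02,0]]]'

```text
time: 13.98
tool_pos: [0.3713, -0.0213, 0.1891]
orientation: [2.9, 1.202, 0.006]
force: [-0.5, 0.1, -1.8]
grip_width: 0.335
```

```bash
python3 - <<'E'
from h import *
plan(pose(.435,-.13,.185,15),pose(.5,-.299,.12,-15),pose(.5,-.299,.016,-15))
E
```

```text
[0.003, -0.003, 0.524] [-0.0319, 0.1219, 0.0045] d=0.126 ang=30
[0.0, 0.0, 0.524] [0.019, 0.1801, 0.065] d=0.192 ang=30
[0.0, 0.0, 0.0] [0.0, 0.0, 0.104] d=0.104 ang=0
```

apply_moves --motion '[[[0,0,0.052,-0.0032,0.0122,0,0],[0,0,0.105,-0.0064,0.0244,0,0],[0,0,0.157,-0.0096,0.0366,0,0],[0,0,0.21,-0.0128,0.0488,0,0],[0,0,0.262,-0.016,0.061,0,0],[0,0,0.314,-0.019,0.073,0,0],[0,0,0.367,-0.0223,0.0853,0,0],[0,0,0.419,-0.0255,0.0975,0,0],[0,0,0.471,-0.0287,0.11,0,0],[0,0,0.524,-0.0319,0.1219,0,0]]]'

```text
time: 14.82
tool_pos: [0.4342, -0.1305, 0.1868]
orientation: [3.115, 0.406, 0.001]
force: [0.4, -1.1, -1.1]
grip_width: 0.343
```

apply_moves --motion '[[[0,0,0.052,0.002,0.018,0.0,0],[0,0,0.105,0.004,0.036,0.005,0],[0,0,0.157,0.006,0.054,0.012,0],[0,0,0.21,0.008,0.072,0.02,0],[0,0,0.262,0.01,0.09,0.028,0],[0,0,0.314,0.012,0.108,0.036,0],[0,0,0.367,0.014,0.126,0.044,0],[0,0,0.419,0.016,0.144,0.05,0],[0,0,0.471,0.018,0.165,0.058,0],[0,0,0.524,0.019,0.18,0.065,0]]]'

```text
time: 15.65
tool_pos: [0.4994, -0.3004, 0.1213]
orientation: [3.113, -0.415, 0.001]
force: [-0.4, -0.5, -1.6]
grip_width: 0.341
```

```bash
python3 - <<'E'
from h import *
s=env.sense();print(s["time"],s["tool_pos"],s["grip_width"])
plan(pose(.5,-.299,.03,-15),pose(.5,-.299,.014,-15))
E
```

```text
15.65 [ 0.49936786 -0.30038645  0.12133371] 0.34123630969352375
[0.001, -0.001, -0.003] [0.0002, -0.0016, 0.0913] d=0.091 ang=0
[0.0, 0.0, 0.0] [0.0, 0.0, 0.016] d=0.016 ang=0
```

apply_moves --motion '[[[0,0,0,0,0,0.015,0],[0,0,0,0,0,0.03,0],[0,0,0,0,0,0.045,0],[0,0,0,0,0,0.06,0],[0,0,0,0,0,0.075,0],[0,0,0,0,0,0.088,0],[0,0,0,0,0,0.096,0],[0,0,0,0,0,0.1,0],[0,0,0,0,0,0.102,0],[0,0,0,0,0,0.102,0]]]'

```text
time: 16.48
tool_pos: [0.4988, -0.2988, 0.0194]
orientation: [3.115, -0.411, 0.0]
force: [-0.7, 0.4, -1.7]
grip_width: 0.336
```

apply_moves --motion '[[[0,0,0,0,0,0.002,0],[0,0,0,0,0,0.003,0],[0,0,0,0,0,0.004,0],[0,0,0,0,0,0.005,0],[0,0,0,0,0,0.005,0]]]'

```text
time: 16.9
tool_pos: [0.4986, -0.2987, 0.0144]
orientation: [3.115, -0.411, 0.0]
force: [0.0, 0.1, -2.5]
grip_width: 0.338
```

apply_moves --motion '[[[0,0,0,0,0,0.001,0],[0,0,0,0,0,0.001,0],[0,0,0,0,0,0.001,1],[0,0,0,0,0,0.001,1],[0,0,0,0,0,0.001,1],[0,0,0,0,0,0.001,1],[0,0,0,0,0,0.001,1],[0,0,0,0,0,0.001,1],[0,0,0,0,0,0.001,1],[0,0,0,0,0,0.001,1]]]'

```text
time: 17.73
tool_pos: [0.4986, -0.2987, 0.0134]
orientation: [-3.115, 0.411, -0.0]
force: [0.0, -0.1, 0.5]
grip_width: 1.0
```

apply_moves --motion '[[[0,0,0,0,0,-0.01,1],[0,0,0,0,0,-0.03,1],[0,0,0,0,0,-0.06,1],[0,0,0,0,0,-0.09,1],[0,0,0,0,0,-0.12,1],[0,0,0,0,0,-0.15,1],[0,0,0,0,0,-0.16,1],[0,0,0,0,0,-0.16,1]]]'

```text
time: 18.4
tool_pos: [0.5005, -0.3001, 0.1782]
orientation: [3.111, -0.41, 0.011]
force: [0.4, 0.4, -0.2]
grip_width: 1.0
```

```bash
python3 - <<'E'
from h import *
s=env.sense();print(s["time"],s["tool_pos"],s["grip_width"],s["qpos"])
g=env.grab_frame("scene")
crop(g,"s8",140,100,140,120,5)
plan(pose(.464,-.118,.17,-6),)
E
```

```text
18.4 [ 0.50051519 -0.3000888   0.17819663] 1.0004574381327618 [-6.32070966e-01  1.26716974e-02  1.85845035e+00 -1.97503167e-06
  1.26223458e+00  1.20091899e+00]
[0.002, -0.003, -0.157] [-0.081, -0.1659, 0.0046] d=0.185 ang=9
```

View pics/s8.png

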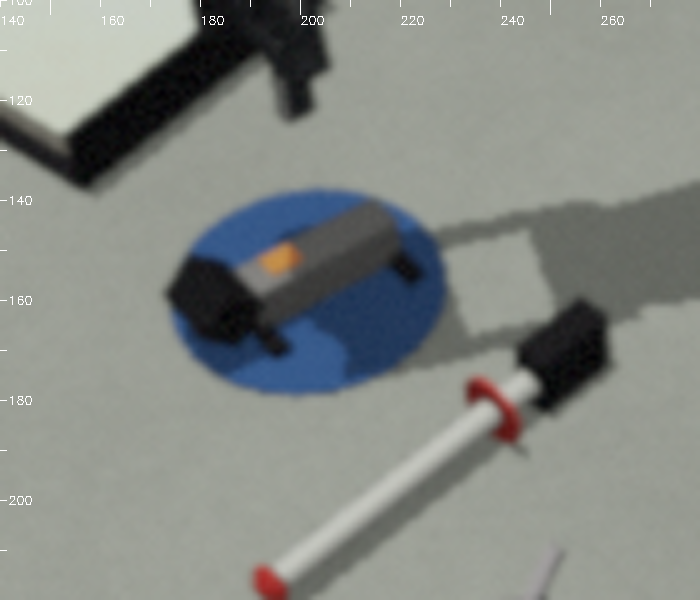

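The scanner lies flat near the middle of its pad, at about (204,158). Next I'll grip the spindle handle at about x = +12 mm, with heading -6.3°.

apply_moves --motion '[[[0,0,-0.02,-0.015,-0.03,0.005,1],[0,0,-0.05,-0.03,-0.06,0.005,1],[0,0,-0.08,-0.045,-0.09,0.005,1],[0,0,-0.11,-0.06,-0.12,0.005,1],[0,0,-0.14,-0.07,-0.145,0.005,1],[0,0,-0.155,-0.078,-0.16,0.005,1],[0,0,-0.155,-0.081,-0.166,0.005,1],[0,0,-0.155,-0.081,-0.166,0.005,1]]]'

```text
time: 19.12
tool_pos: [0.462, -0.1159, 0.1661]
orientation: [-3.136, 0.166, 0.006]
force: [-0.6, 0.2, 0.1]
grip_width: 0.999
```

```bash
python3 - <<'E'
from h import *
s=env.sense();print(s["time"],s["tool_pos"],s["grip_width"],s["qpos"])
plan(pose(.464,-.118,.06,-6.3),pose(.464,-.118,.008,-6.3))
f=env.grab_frame("top")
f["pixels"]=cv2.convertScaleAbs(f["pixels"],alpha=1.8)
crop(f,"t9",300,170,150,130,4)
E
```

```text
19.1167 [ 0.46202754 -0.11594334  0.16607621] 0.9993902831699136 [-3.58605507e-01 -2.18884084e-01  2.09237186e+00 -4.03060228e-05
  1.27182360e+00  1.31781945e+00]
[-0.001, 0.004, 0.004] [0.0026, 0.0019, 0.1061] d=0.106 ang=0
[0.0, 0.0, 0.0] [0.0, 0.0, 0.052] d=0.052 ang=0
```

View pics/t9.png

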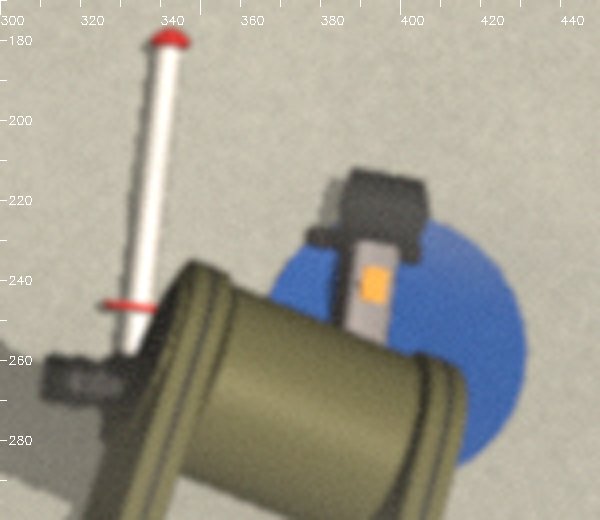

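The top view shows the scanner has been knocked: its heading is now about -5° and it lies further left, with the head near (396,222). I'll assess and fix that later. Now I'll grip the spindle.

apply_moves --motion '[[[0,0,0.004,0.0026,0.002,0.03,1],[0,0,0.004,0.0026,0.002,0.06,1],[0,0,0.004,0.0026,0.002,0.09,1],[0,0,0.004,0.0026,0.002,0.12,1],[0,0,0.004,0.0026,0.002,0.14,1],[0,0,0.004,0.0026,0.002,0.152,1],[0,0,0.004,0.0026,0.002,0.157,1],[0,0,0.004,0.0026,0.002,0.158,1],[0,0,0.004,0.0026,0.002,0.158,1]]]'

```text
time: 19.92
tool_pos: [0.466, -0.1204, 0.0103]
orientation: [3.137, -0.176, -0.0]
force: [0.0, -0.3, -0.5]
grip_width: 1.001
```

apply_moves --motion '[[[0,0,0,0,0,0,0],[0,0,0,0,0,0,0],[0,0,0,0,0,0,0],[0,0,0,0,0,0,0],[0,0,0,0,0,0,0],[0,0,0,0,0,0,0],[0,0,0,0,0,0,0],[0,0,0,0,0,0,0],[0,0,0,0,0,0,0],[0,0,0,0,0,0,0]]]'

```text
time: 20.75
tool_pos: [0.4663, -0.1199, 0.0111]
orientation: [3.136, -0.174, 0.001]
force: [-1.6, 1.0, 5.4]
grip_width: 0.294
```

```bash
python3 - <<'E'
from h import *
s=env.sense();print(s["time"],s["tool_pos"],s["orientation"],s["grip_width"],s["force"])
g=env.grab_frame("scene")
crop(g,"s10",150,100,140,120,5)
E
```

```text
20.75 [ 0.46630056 -0.11985146  0.01109054] [ 3.13639193e+00 -1.74443434e-01  1.48757032e-03] 0.2936392103610508 [-1.5931613   0.98145372  5.40167997]
```

View pics/s10.png

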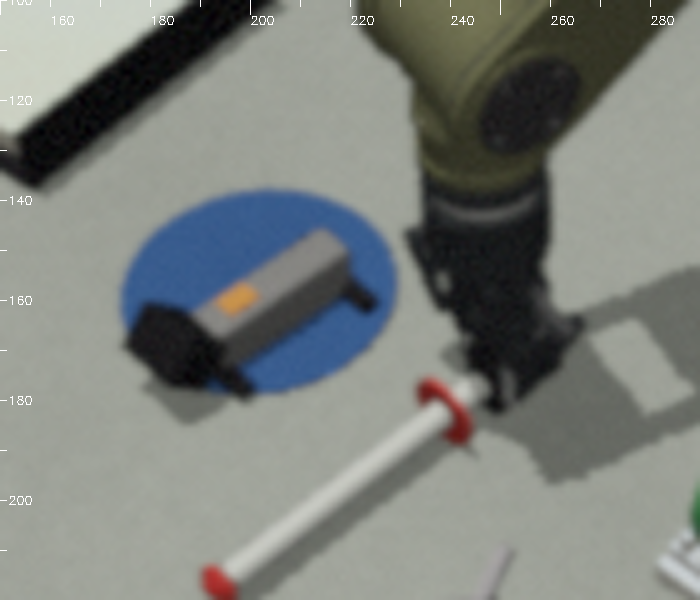

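```bash
python3 - <<'E'
from h import *
np.set_printoptions(precision=4,suppress=True)
g=env.grab_frame("scene");f=env.grab_frame("top")
s=lambda x,y:c2(x,y,150,100,5)
t=lambda x,y:c2(x,y,300,170,4)
for n,a in[("rearR?",(322,228)),("rearL",(348,250)),("patch",(238,300)),("frontR",(190,312)),("frontL",(223,336))]: print(n,unproj(g,*s(*a),.041))
for n,a in[("patch",(375,285)),("frontL",(356,241)),("frontR",(398,244)),("lowL",(346,330))]: print(n,unproj(f,*t(*a),.041))
plan(pose(.50,-.13,.21,20),pose(.48,-.165,.21,55),pose(.4521,-.180,.21,86.3),pose(.4521,-.180,.065,86.3))
E
```

```text
rearR? [ 0.4544 -0.2721  0.041 ]
rearL [ 0.4588 -0.2462  0.041 ]
patch [ 0.5317 -0.2727  0.041 ]
frontR [ 0.5569 -0.2896  0.041 ]
frontL [ 0.559  -0.2597  0.041 ]
patch [ 0.53   -0.2752  0.041 ]
frontL [ 0.558  -0.2629  0.041 ]
frontR [ 0.5569 -0.2902  0.041 ]
lowL [ 0.5006 -0.2564  0.041 ]
[0.0, -0.001, -0.46] [0.0348, 0.0064, -0.1989] d=0.202 ang=26
[0.0, 0.0, -0.611] [-0.0308, 0.026, 0.0] d=0.040 ang=35
[0.0, 0.0, -0.546] [-0.0283, -0.0143, 0.0] d=0.032 ang=31
[0.0, 0.0, 0.0] [0.0, 0.0, 0.145] d=0.145 ang=0
```

The scanner's middle is now at about (0.516, -0.269), 37 mm from the pad centre and still lying flat. Now I'll lift the spindle.

apply_moves --motion '[[[0,0,0,0,0,-0.008,0],[0,0,0,0,0,-0.025,0],[0,0,0,0,0,-0.05,0],[0,0,0,0,0,-0.075,0],[0,0,0,0,0,-0.1,0],[0,0,0,0,0,-0.125,0],[0,0,0,0,0,-0.15,0],[0,0,0,0,0,-0.175,0],[0,0,0,0,0,-0.19,0],[0,0,0,0,0,-0.199,0]]]'

```text
time: 21.73
tool_pos: [0.4661, -0.1197, 0.2114]
orientation: [3.136, -0.174, 0.004]
force: [0.9, 0.4, -2.0]
grip_width: 0.293
```

apply_moves --motion '[[[0,0,-0.046,0.0035,0.0006,0,0],[0,0,-0.092,0.007,0.0013,0,0],[0,0,-0.138,0.01,0.002,0,0],[0,0,-0.184,0.014,0.0026,0,0],[0,0,-0.23,0.0175,0.0032,0,0],[0,0,-0.276,0.021,0.0038,0,0],[0,0,-0.322,0.0244,0.0045,0,0],[0,0,-0.368,0.028,0.005,0,0],[0,0,-0.414,0.031,0.006,0,0],[0,0,-0.46,0.0348,0.0064,0,0]]]'

```text
time: 22.57
tool_pos: [0.4987, -0.1295, 0.2076]
orientation: [-3.092, -0.548, 0.005]
force: [-0.0, -0.6, -1.4]
grip_width: 0.291
```

apply_moves --motion '[[[0,0,-0.061,-0.003,0.0026,0,0],[0,0,-0.122,-0.006,0.005,0,0],[0,0,-0.183,-0.009,0.008,0,0],[0,0,-0.244,-0.012,0.0105,0,0],[0,0,-0.305,-0.0155,0.013,0,0],[0,0,-0.366,-0.0185,0.0156,0,0],[0,0,-0.427,-0.0215,0.018,0,0],[0,0,-0.488,-0.0246,0.021,0,0],[0,0,-0.55,-0.028,0.0235,0,0],[0,0,-0.611,-0.0308,0.026,0,0]]]'

```text
time: 23.4
tool_pos: [0.4784, -0.1645, 0.2076]
orientation: [-2.782, -1.454, 0.003]
force: [-0.2, 0.2, -3.0]
grip_width: 0.301
```

apply_moves --motion '[[[0,0,-0.055,-0.003,-0.0014,0,0],[0,0,-0.11,-0.006,-0.003,0,0],[0,0,-0.165,-0.0085,-0.0045,0,0],[0,0,-0.22,-0.0113,-0.006,0,0],[0,0,-0.275,-0.014,-0.007,0,0],[0,0,-0.33,-0.017,-0.0085,0,0],[0,0,-0.385,-0.02,-0.01,0,0],[0,0,-0.44,-0.0225,-0.0115,0,0],[0,0,-0.495,-0.0255,-0.013,0,0],[0,0,-0.546,-0.0283,-0.0143,0,0]]]'

```text
time: 24.23
tool_pos: [0.4506, -0.1793, 0.2077]
orientation: [-2.287, -2.149, 0.002]
force: [0.4, -0.4, -2.0]
grip_width: 0.297
```

```bash
python3 - <<'E'
from h import *
s=env.sense();print(s["time"],s["tool_pos"],s["orientation"],s["grip_width"],s["force"],s["ft_torque"])
plan(pose(.4521,-.180,.21,86.3),pose(.4521,-.180,.065,86.3))
p,M=cur()
g=env.grab_frame("scene");f=env.grab_frame("top")
S=np.column_stack([M[:,0],-M[:,1],-M[:,2]])
for n,u0,v0,s in(("scene",160,100,4),("top",190,165,4)):
    fr=g if n=="scene" else f
    for x in(.060,.239): 
        u,v=proj(fr,p+S@np.array([x-.0137,0,.0129])); print(n,x,round((u-u0)*s),round((v-v0)*s))
crop(g,"s11",160,100,180,130,4)
f["pixels"]=cv2.convertScaleAbs(f["pixels"],alpha=1.8)
crop(f,"t11",190,165,190,140,4)
E
```

```text
24.2333 [ 0.45055093 -0.1793477   0.20767949] [-2.28741118e+00 -2.14925655e+00  1.57490974e-03] 0.2971758766829651 [ 0.3978722  -0.41875426 -2.01497056] [ 3.44847034e-03  1.79411385e-02 -6.58026442e-05]
[-0.003, -0.001, 0.002] [-0.0006, 0.0016, -0.0023] d=0.003 ang=0
[0.0, 0.0, 0.0] [0.0, 0.0, 0.145] d=0.145 ang=0
scene 0.06 338 85
scene 0.239 538 208
top 0.06 651 429
top 0.239 313 399
```

View pics/s11.png

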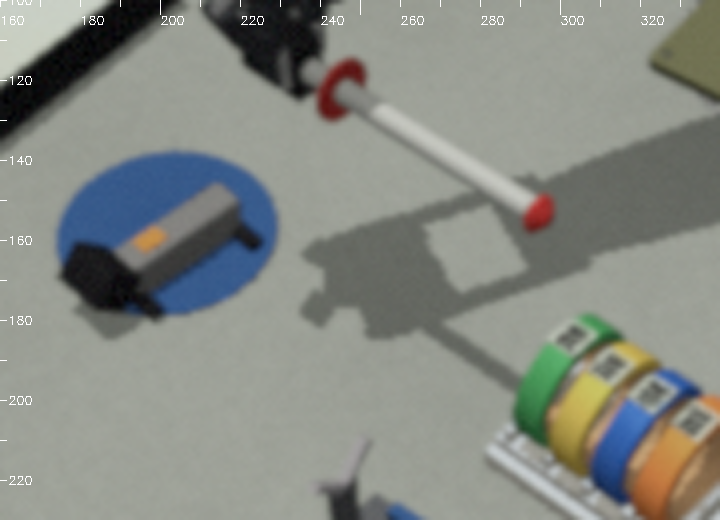

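View pics/t11.png

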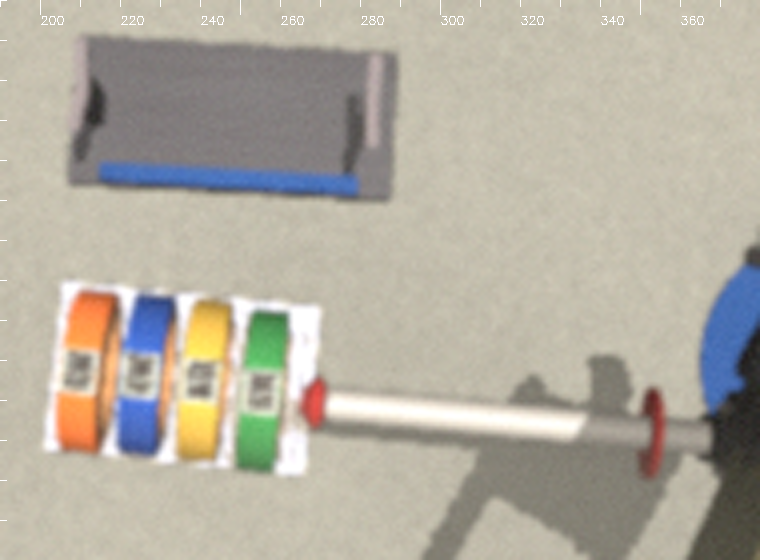

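The rod is level: flange and tip are within 4 crop pixels of prediction in both views. Next I'll lower it to hole height (axis about 78 mm), with the tip just right of the green roll.

apply_moves --motion '[[[0,0,0.002,-0.001,0.0016,0.01,0],[0,0,0.002,-0.001,0.0016,0.03,0],[0,0,0.002,-0.001,0.0016,0.05,0],[0,0,0.002,-0.001,0.0016,0.07,0],[0,0,0.002,-0.001,0.0016,0.09,0],[0,0,0.002,-0.001,0.0016,0.11,0],[0,0,0.002,-0.001,0.0016,0.125,0],[0,0,0.002,-0.001,0.0016,0.135,0],[0,0,0.002,-0.001,0.0016,0.141,0],[0,0,0.002,-0.001,0.0016,0.142,0]]]'

```text
time: 25.17
tool_pos: [0.4523, -0.1804, 0.0656]
orientation: [-2.293, -2.144, 0.001]
force: [-0.5, -0.2, -2.6]
grip_width: 0.3
```

```bash
python3 - <<'E'
from h import *
s=env.sense();print(s["time"],s["tool_pos"],s["orientation"],s["grip_width"],s["force"],s["ft_torque"])
plan(pose(.4639,.0018,.065,86.3))
g=env.grab_frame("scene");f=env.grab_frame("top")
crop(g,"s12",200,120,160,120,5)
f["pixels"]=cv2.convertScaleAbs(f["pixels"],alpha=1.8)
crop(f,"t12",190,225,190,60,4)
E
```

```text
25.1667 [ 0.45228313 -0.18035457  0.06562999] [-2.29295751e+00 -2.14353984e+00  1.44047882e-03] 0.2996306630649622 [-0.48021266 -0.15488693 -2.58905451] [-0.03692447  0.00134352  0.00401223]
[-0.003, -0.001, -0.003] [0.1825, -0.0007, 0.0009] d=0.183 ang=0
```

View pics/s12.png

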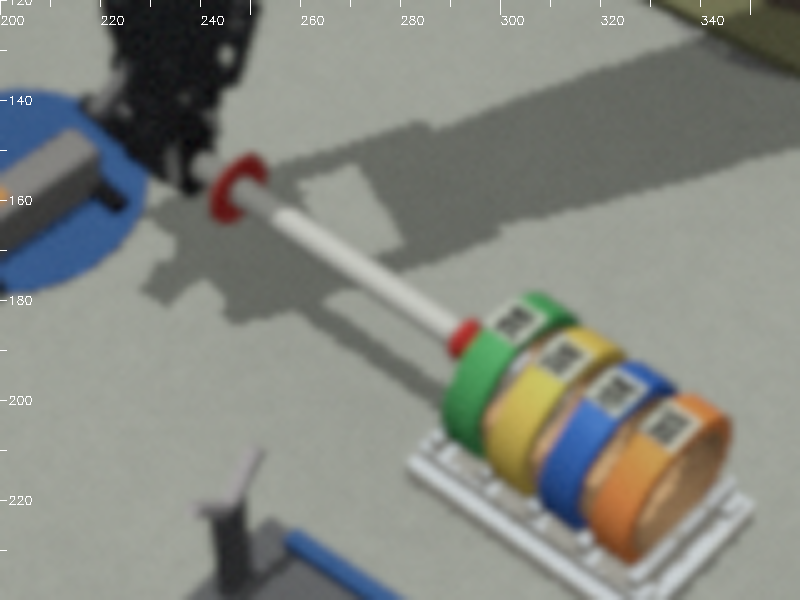

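View pics/t12.png

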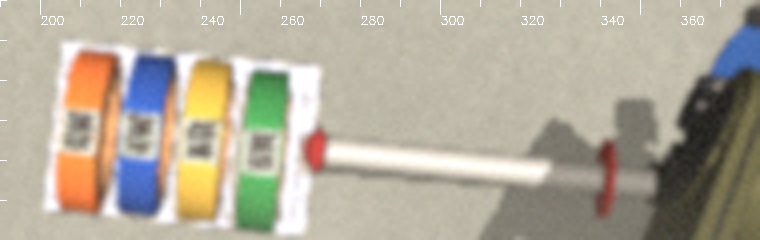

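The rod lies on the holes' centre line, with the tip at (268,262) in the top view, just clear of the green roll. I'll push it through.

apply_moves --motion '[[[0,0,0,0.005,0,0,0],[0,0,0,0.015,0,0,0],[0,0,0,0.025,0,0,0],[0,0,0,0.035,0,0,0],[0,0,0,0.045,0,0,0],[0,0,0,0.055,0,0,0],[0,0,0,0.065,0,0,0],[0,0,0,0.075,0,0,0],[0,0,0,0.085,0,0,0],[0,0,0,0.092,0,0,0]]]'

```text
time: 26.1
tool_pos: [0.4593, -0.0878, 0.0673]
orientation: [-2.294, -2.146, -0.0]
force: [1.4, -0.8, -2.6]
grip_width: 0.294
```

apply_moves --motion '[[[0,0,0,0.008,0,0,0],[0,0,0,0.018,0,0,0],[0,0,0,0.028,0,0,0],[0,0,0,0.038,0,0,0],[0,0,0,0.048,0,0,0],[0,0,0,0.058,0,0,0],[0,0,0,0.068,0,0,0],[0,0,0,0.078,0,0,0],[0,0,0,0.086,0,0,0],[0,0,0,0.09,0,0,0]]]'

```text
time: 26.93
tool_pos: [0.4653, 0.0019, 0.0673]
orientation: [-2.293, -2.147, -0.0]
force: [0.4, 0.4, -2.1]
grip_width: 0.297
```

```bash
python3 - <<'E'
from h import *
s=env.sense();print(s["time"],s["tool_pos"],s["orientation"],s["grip_width"],s["force"],s["ft_torque"])
g=env.grab_frame("scene");f=env.grab_frame("top")
crop(g,"s13",230,120,140,120,5)
f["pixels"]=cv2.convertScaleAbs(f["pixels"],alpha=1.8)
crop(f,"t13",180,225,140,70,5)
E
```

```text
26.9333 [0.46534865 0.00185114 0.06730141] [-2.29347753e+00 -2.14678018e+00 -1.31875504e-04] 0.29743904155822404 [ 0.36514478  0.42194649 -2.06441877] [-0.03587346 -0.00594875  0.02033234]
```

View pics/s13.png

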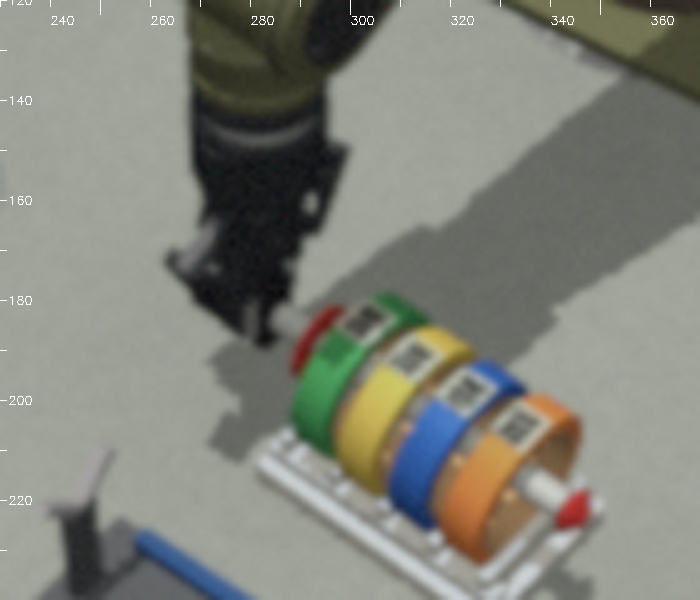

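View pics/t13.png

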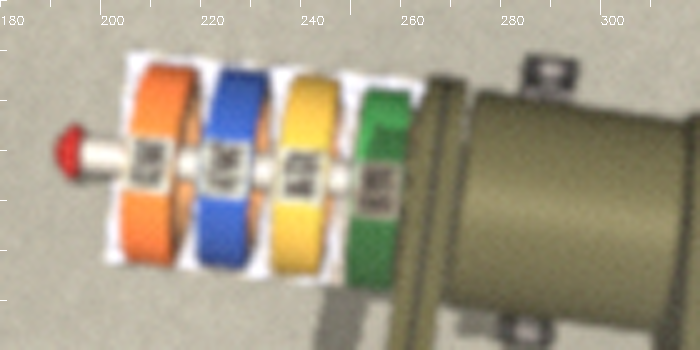

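The rod is through all four rolls, with the tip at (192,256) and the flange just right of green. I'll lift gently and watch for droop.

apply_moves --motion '[[[0,0,0,0,0,-0.004,0],[0,0,0,0,0,-0.008,0],[0,0,0,0,0,-0.012,0],[0,0,0,0,0,-0.016,0],[0,0,0,0,0,-0.02,0],[0,0,0,0,0,-0.024,0],[0,0,0,0,0,-0.028,0],[0,0,0,0,0,-0.032,0],[0,0,0,0,0,-0.036,0],[0,0,0,0,0,-0.036,0]]]'

```text
time: 27.87
tool_pos: [0.4659, 0.0006, 0.1043]
orientation: [2.294, 2.145, 0.001]
force: [-0.1, 0.5, -4.6]
grip_width: 0.298
```

```bash
python3 - <<'E'
from h import *
s=env.sense();print(s["time"],s["tool_pos"],s["orientation"],s["grip_width"],s["force"],s["ft_torque"])
g=env.grab_frame("scene");f=env.grab_frame("top")
p,M=cur();S=np.column_stack([M[:,0],-M[:,1],-M[:,2]])
for x in(.060,.239):
    u,v=proj(g,p+S@np.array([x-.0137,0,.0129])); print(x,round((u-230)*5),round((v-110)*5))
crop(g,"s14",230,110,140,120,5)
E
```

```text
27.8667 [0.46588482 0.0005824  0.10430835] [2.29372882e+00 2.14493633e+00 1.49120184e-03] 0.29774558702451787 [-0.14153594  0.51708646 -4.5857664 ] [-0.29885897  0.07467759  0.00868018]
0.06 316 345
0.239 577 516
```

View pics/s14.png

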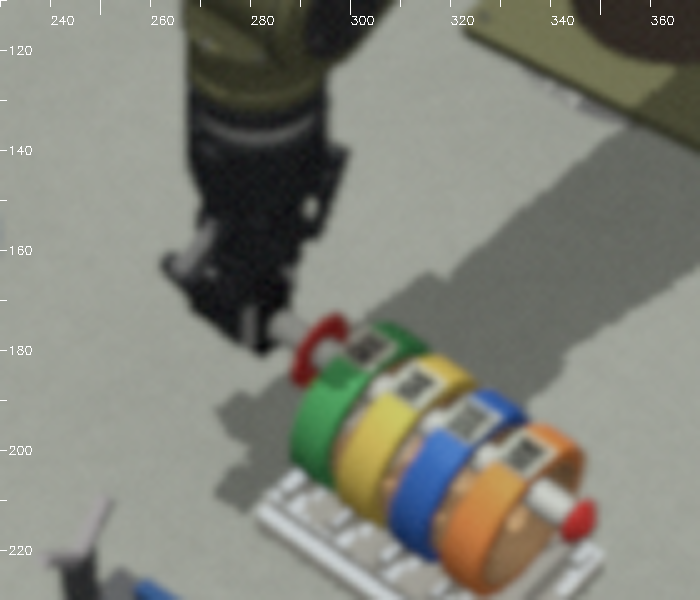

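No droop: the tip is within 4 crop pixels of prediction, and the wrist reads about 0.3 Nm. All four rolls hang on the rod, so I'll lift higher.

apply_moves --motion '[[[0,0,0,0,0,-0.005,0],[0,0,0,0,0,-0.012,0],[0,0,0,0,0,-0.022,0],[0,0,0,0,0,-0.034,0],[0,0,0,0,0,-0.046,0],[0,0,0,0,0,-0.058,0],[0,0,0,0,0,-0.07,0],[0,0,0,0,0,-0.082,0],[0,0,0,0,0,-0.092,0],[0,0,0,0,0,-0.1,0]]]'

```text
time: 28.8
tool_pos: [0.4657, 0.0006, 0.2051]
orientation: [2.294, 2.145, 0.002]
force: [-0.5, 0.8, -4.4]
grip_width: 0.293
```

apply_moves --motion '[[[0,0,0,0,0,-0.006,0],[0,0,0,0,0,-0.01,0],[0,0,0,0,0,-0.012,0],[0,0,0,0,0,-0.012,0],[0,0,0,0,0,-0.012,0]]]'

```text
time: 29.22
tool_pos: [0.465, 0.0007, 0.2148]
orientation: [-2.294, -2.145, 0.001]
force: [-0.6, 0.4, -4.7]
grip_width: 0.302
```

```bash
python3 - <<'E'
from h import *
s=env.sense();print(s["time"],s["tool_pos"],s["orientation"],s["grip_width"],s["force"],s["ft_torque"])
g=env.grab_frame("scene");f=env.grab_frame("top")
p,M=cur();S=np.column_stack([M[:,0],-M[:,1],-M[:,2]])
for x in(.060,.239):
    u,v=proj(g,p+S@np.array([x-.0137,0,.0129])); print(x,round((u-230)*5),round((v-80)*5))
crop(g,"s15",230,80,140,120,5)
plan(pose(.555,-.007,.214,87.5),pose(.644,-.0145,.214,88.6),pose(.644,-.0145,.11,88.6))
E
```

```text
29.2167 [0.46503785 0.0007095  0.21476524] [-2.29402500e+00 -2.14531740e+00  1.07578132e-03] 0.3017511751820711 [-0.62613843  0.41152322 -4.73351459] [-0.33949324  0.06677449  0.03811823]
0.06 321 357
0.239 602 532
[-0.002, -0.0, -0.023] [-0.0017, 0.0904, 0.0004] d=0.090 ang=1
[0.0, 0.0, -0.019] [-0.0036, 0.0892, 0.0] d=0.089 ang=1
[0.0, 0.0, 0.0] [0.0, 0.0, 0.104] d=0.104 ang=0
```

View pics/s15.png

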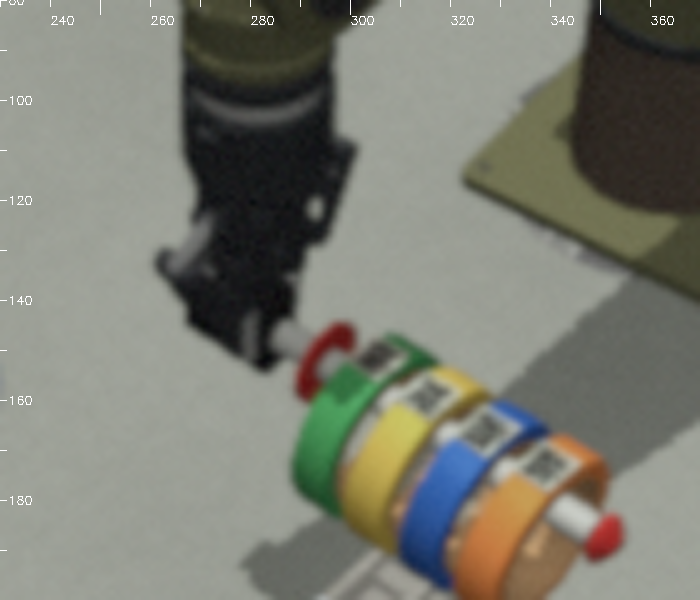

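The rod is still level with all four rolls on it. Now I'll move slowly over to the dispenser.

apply_moves --motion '[[[0,0,-0.002,0,0.004,0,0],[0,0,-0.004,0,0.01,0,0],[0,0,-0.006,0,0.018,0,0],[0,0,-0.008,-0.001,0.027,0,0],[0,0,-0.011,-0.001,0.037,0,0],[0,0,-0.013,-0.001,0.047,0,0],[0,0,-0.016,-0.001,0.058,0,0],[0,0,-0.018,-0.001,0.069,0,0],[0,0,-0.021,-0.0015,0.08,0,0],[0,0,-0.023,-0.0017,0.0904,0,0]]]'

```text
time: 30.15
tool_pos: [0.5568, -0.0072, 0.2151]
orientation: [-2.269, -2.172, 0.0]
force: [-0.6, -0.5, -4.5]
grip_width: 0.299
```

apply_moves --motion '[[[0,0,-0.002,-0.0005,0.011,0,0],[0,0,-0.004,-0.001,0.022,0,0],[0,0,-0.006,-0.0015,0.033,0,0],[0,0,-0.008,-0.002,0.044,0,0],[0,0,-0.01,-0.0025,0.054,0,0],[0,0,-0.012,-0.003,0.063,0,0],[0,0,-0.014,-0.003,0.072,0,0],[0,0,-0.016,-0.0035,0.08,0,0],[0,0,-0.018,-0.0036,0.086,0,0],[0,0,-0.019,-0.0036,0.089,0,0]]]'

```text
time: 30.98
tool_pos: [0.645, -0.0147, 0.2153]
orientation: [2.249, 2.194, 0.0]
force: [0.6, -0.4, -4.3]
grip_width: 0.298
```

apply_moves --motion '[[[0,0,0,0,0,0,0],[0,0,0,0,0,0,0],[0,0,0,0,0,0,0],[0,0,0,0,0,0,0]]]'

```text
time: 31.32
tool_pos: [0.6438, -0.0145, 0.2154]
orientation: [-2.249, -2.193, 0.0]
force: [-0.3, -0.7, -4.8]
grip_width: 0.294
```

```bash
python3 - <<'E'
from h import *
s=env.sense();print(s["time"],s["tool_pos"],s["orientation"],s["grip_width"],s["force"],s["ft_torque"])
g=env.grab_frame("scene");f=env.grab_frame("top")
p,M=cur();S=np.column_stack([M[:,0],-M[:,1],-M[:,2]])
for x in(.045,.060,.224,.239):
    q=p+S@np.array([x-.0137,0,.0129])
    u,v=proj(g,q); a,b=proj(f,q);print(x,q.round(4),round((u-190)*4),round((v-120)*4),round((a-180)*5),round((b-140)*5))
crop(g,"s16",190,120,170,150,4)
f["pixels"]=cv2.convertScaleAbs(f["pixels"],alpha=1.8)
crop(f,"t16",180,140,140,100,5)
plan(pose(.644,-.0145,.214,88.6))
E
```

```text
31.3167 [ 0.64381322 -0.01449338  0.21535361] [-2.24882233e+00 -2.19349104e+00  1.64994710e-04] 0.29444721029225107 [-0.280014   -0.74604133 -4.81044524] [-0.34348623 -0.02996426  0.00095081]
0.045 [0.6447 0.0168 0.2283] 206 272 522 201
0.06 [0.6451 0.0318 0.2283] 225 284 487 200
0.224 [0.6492 0.1957 0.2283] 440 423 103 178
0.239 [0.6495 0.2107 0.2283] 461 436 67 176
[0.0, 0.0, -0.001] [0.0, 0.0001, 0.0014] d=0.001 ang=0
```

View pics/s16.png

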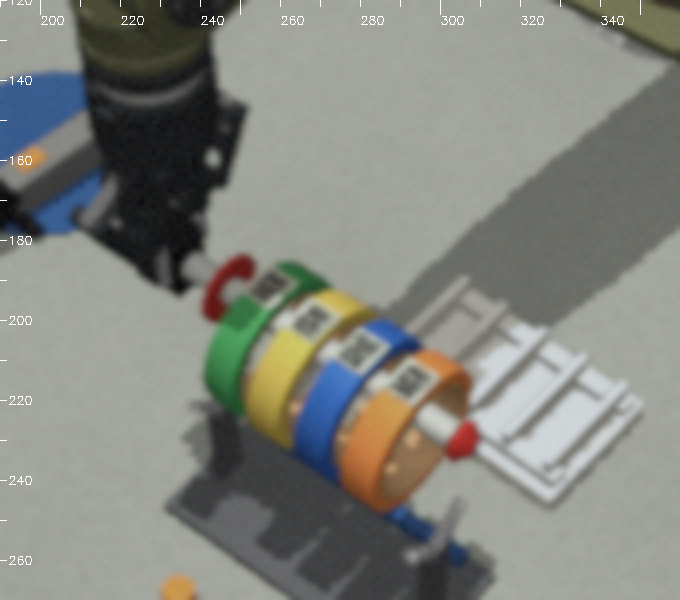

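View pics/t16.png

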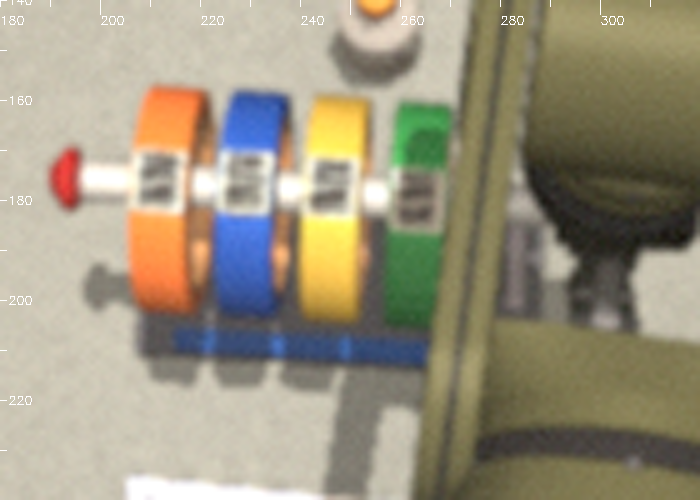

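The tip matches prediction to about 4 crop pixels, and the rolls lie between the uprights. I'll descend.

apply_moves --motion '[[[0,0,0,0,0,0.004,0],[0,0,0,0,0,0.01,0],[0,0,0,0,0,0.02,0],[0,0,0,0,0,0.03,0],[0,0,0,0,0,0.04,0],[0,0,0,0,0,0.05,0],[0,0,0,0,0,0.06,0],[0,0,0,0,0,0.07,0],[0,0,0,0,0,0.08,0],[0,0,0,0,0,0.088,0]]]'

```text
time: 32.25
tool_pos: [0.6438, -0.0145, 0.1257]
orientation: [-2.248, -2.193, 0.001]
force: [-0.1, 0.0, -3.9]
grip_width: 0.297
```

apply_moves --motion '[[[0,0,0,0,0,0.004,0],[0,0,0,0,0,0.006,0],[0,0,0,0,0,0.006,0]]]'

```text
time: 32.5
tool_pos: [0.6441, -0.0146, 0.1209]
orientation: [-2.249, -2.193, 0.001]
force: [0.2, -0.4, -5.0]
grip_width: 0.297
```

```bash
python3 - <<'E'
from h import *
s=env.sense();print(s["time"],s["tool_pos"],s["orientation"],s["grip_width"],s["force"],s["ft_torque"])
g=env.grab_frame("scene");f=env.grab_frame("top")
crop(g,"s17",200,160,140,120,5)
f["pixels"]=cv2.convertScaleAbs(f["pixels"],alpha=1.8)
crop(f,"t17",180,140,140,100,5)
E
```

```text
32.5 [ 0.64405039 -0.01455537  0.12086428] [-2.24867731e+00 -2.19324319e+00  5.65326963e-04] 0.2973559423013936 [ 0.18868525 -0.40631736 -5.03563868] [-0.32734676 -0.01915141 -0.02307086]
```

View pics/s17.png

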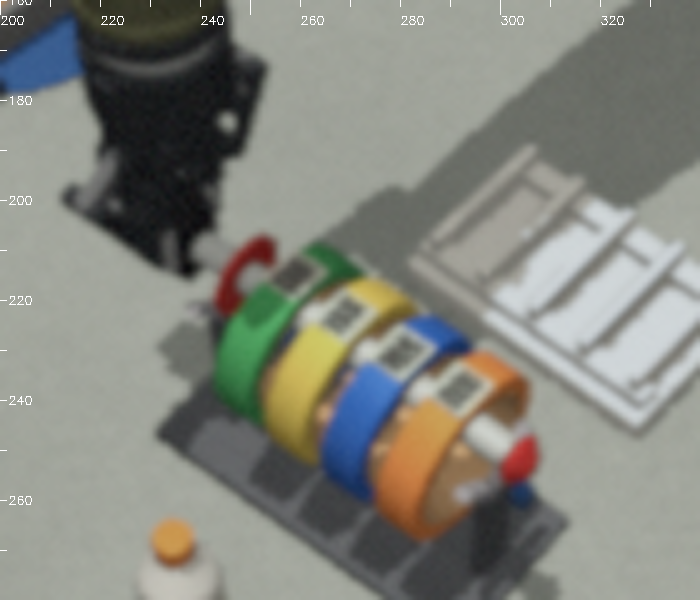

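View pics/t17.png

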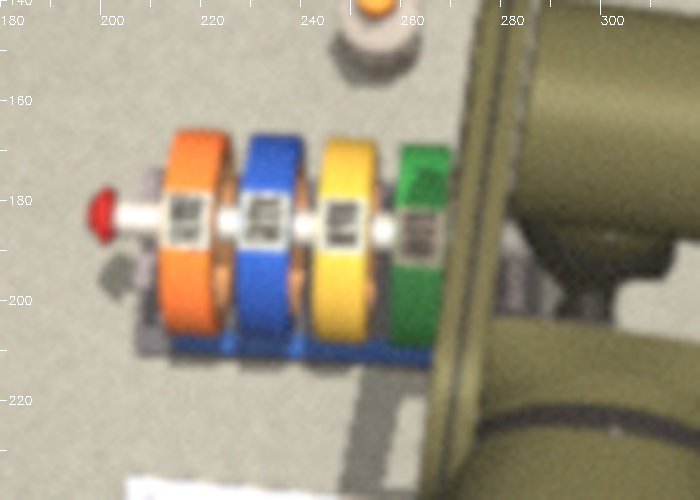

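The rod is nearly over the notches. The top view suggests about 3–4 mm too far left and slightly too far forward, so I'll correct by a few mm while descending in small steps.

apply_moves --motion '[[[0,0,0,-0.001,-0.001,0.002,0],[0,0,0,-0.002,-0.002,0.005,0],[0,0,0,-0.003,-0.0025,0.009,0],[0,0,0,-0.003,-0.0025,0.013,0],[0,0,0,-0.003,-0.0025,0.017,0],[0,0,0,-0.003,-0.0025,0.02,0],[0,0,0,-0.003,-0.0025,0.022,0],[0,0,0,-0.003,-0.0025,0.023,0]]]'

```text
time: 33.27
tool_pos: [0.6413, -0.0174, 0.0976]
orientation: [-2.248, -2.193, 0.001]
force: [0.3, -0.2, -4.8]
grip_width: 0.298
```

```bash
python3 - <<'E'
from h import *
s=env.sense();print(s["time"],s["tool_pos"],s["orientation"],s["grip_width"],s["force"],s["ft_torque"])
g=env.grab_frame("scene");f=env.grab_frame("top")
crop(g,"s18",200,160,140,120,5)
f["pixels"]=cv2.convertScaleAbs(f["pixels"],alpha=1.8)
crop(f,"t18",180,140,140,100,5)
E
```

```text
33.2667 [ 0.64129492 -0.01744463  0.0976017 ] [-2.24843761e+00 -2.19305515e+00  9.15130057e-04] 0.2978110609849885 [ 0.3027827  -0.20559546 -4.80133128] [-0.38725755  0.00420835  0.02025687]
```

View pics/s18.png

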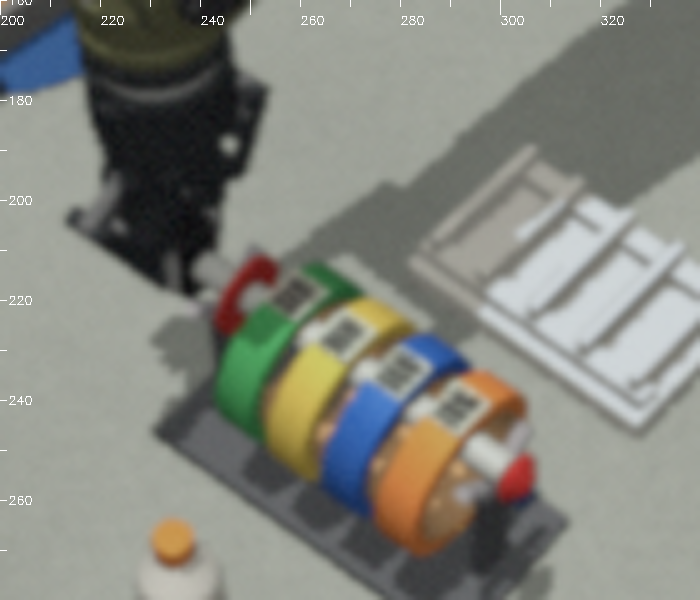

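View pics/t18.png

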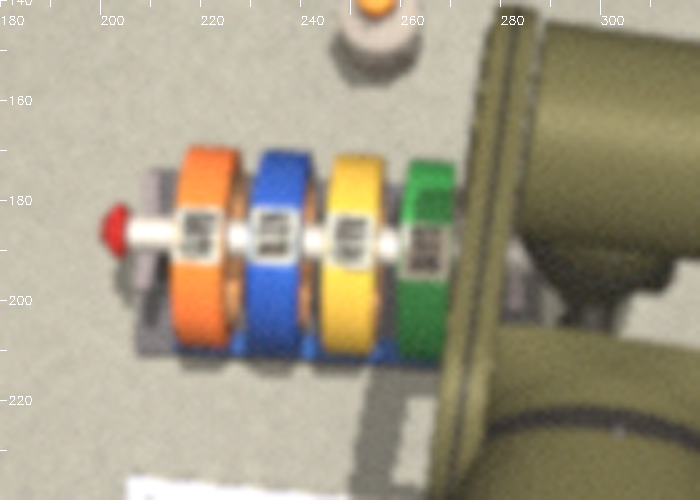

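The rod is centred in the left notch (row ~186) and the axial position matches: bead to upright is about 15 mm. I'll lower the last few mm.

apply_moves --motion '[[[0,0,0,0,0,0.002,0],[0,0,0,0,0,0.003,0],[0,0,0,0,0,0.004,0],[0,0,0,0,0,0.005,0],[0,0,0,0,0,0.005,0],[0,0,0,0,0,0.005,0]]]'

```text
time: 33.87
tool_pos: [0.6418, -0.0174, 0.0935]
orientation: [2.249, 2.193, 0.001]
force: [0.2, -0.7, -4.8]
grip_width: 0.299
```

apply_moves --motion '[[[0,0,0,0,0,0.001,0],[0,0,0,0,0,0.002,0],[0,0,0,0,0,0.002,0],[0,0,0,0,0,0.002,0]]]'

```text
time: 34.2
tool_pos: [0.6426, -0.0175, 0.0924]
orientation: [2.248, 2.192, 0.003]
force: [2.0, -0.0, 0.2]
grip_width: 0.292
```

The load has come off the wrist (-4.8 → +0.2 N), so the spindle rests in the notches. I'll release and look.

apply_moves --motion '[[[0,0,0,0,0,0,0.4],[0,0,0,0,0,0,0.5],[0,0,0,0,0,0,0.6],[0,0,0,0,0,0,0.8],[0,0,0,0,0,0,1],[0,0,0,0,0,0,1],[0,0,0,0,0,0,1],[0,0,0,0,0,0,1],[0,0,0,0,0,0,1]]]'

```text
time: 34.95
tool_pos: [0.6416, -0.0175, 0.0913]
orientation: [-2.249, -2.193, 0.0]
force: [0.8, -0.3, -0.7]
grip_width: 1.001
```

```bash
python3 - <<'E'
from h import *
s=env.sense();print(s["time"],s["tool_pos"],s["grip_width"],s["force"],s["ft_torque"])
g=env.grab_frame("scene");f=env.grab_frame("top")
crop(g,"s19",200,160,140,120,5)
E
```

```text
34.95 [ 0.64157289 -0.01751745  0.09131879] 1.0007897123943539 [ 0.7508986  -0.31182865 -0.74844491] [ 0.00549836 -0.01933334  0.00021209]
```

View pics/s19.png

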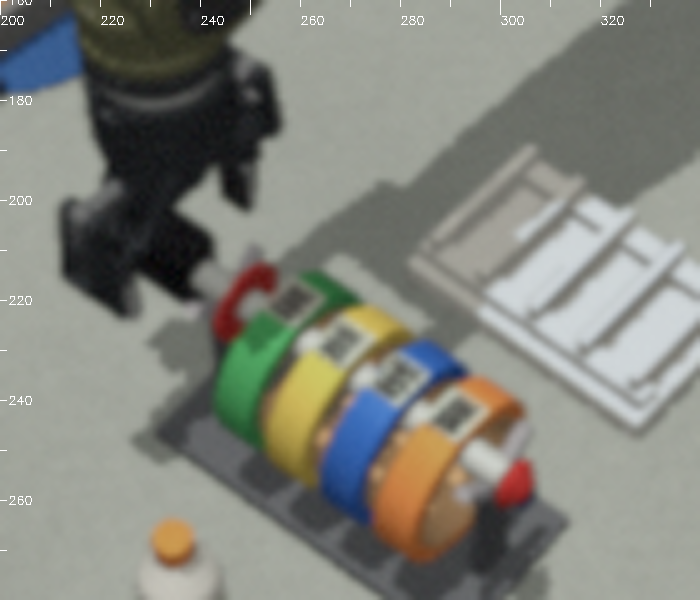

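Released; the spindle stays put in the notches with all four rolls on it. Now I'll retract straight up and back, then check everything, including the scanner.

apply_moves --motion '[[[0,0,0,0,0,-0.01,1],[0,0,0,0,0,-0.025,1],[0,0,0,0,0,-0.045,1],[0,0,0,0,0,-0.07,1],[0,0,0,0,0,-0.1,1],[0,0,0,0,0,-0.13,1],[0,0,0,0,0,-0.15,1],[0,0,0,0,0,-0.155,1],[0,0,0,0,0,-0.155,1]]]'

```text
time: 35.8
tool_pos: [0.643, -0.0177, 0.2505]
orientation: [2.245, 2.19, 0.006]
force: [0.3, 0.5, 0.1]
grip_width: 0.994
```

apply_moves --motion '[[[0,0,0,0,-0.04,0,1],[0,0,0,0,-0.08,0,1],[0,0,0,0,-0.12,0,1],[0,0,0,0,-0.16,0,1],[0,0,0,0,-0.2,0,1],[0,0,0,0,-0.23,0,1],[0,0,0,0,-0.24,0,1],[0,0,0,0,-0.24,0,1]]]'

```text
time: 36.47
tool_pos: [0.3992, -0.0112, 0.2445]
orientation: [-2.248, -2.192, 0.002]
force: [0.8, -0.5, 1.0]
grip_width: 0.999
```

```bash
python3 - <<'E'
from h import *
s=env.sense();print(s["time"],s["tool_pos"],s["qpos"])
g=env.grab_frame("scene");f=env.grab_frame("top")
crop(g,"s20",150,120,180,150,4)
f["pixels"]=cv2.convertScaleAbs(f["pixels"],alpha=1.8)
crop(f,"t20",180,150,150,70,5)
crop(f,"t20b",350,190,100,110,5)
E
```

```text
36.4667 [ 0.39919837 -0.01123374  0.24447382] [-1.62734747e-01 -4.81177624e-01  2.15339513e+00 -3.00177827e-05
  1.47130280e+00 -1.37450745e-01]
```

View pics/s20.png

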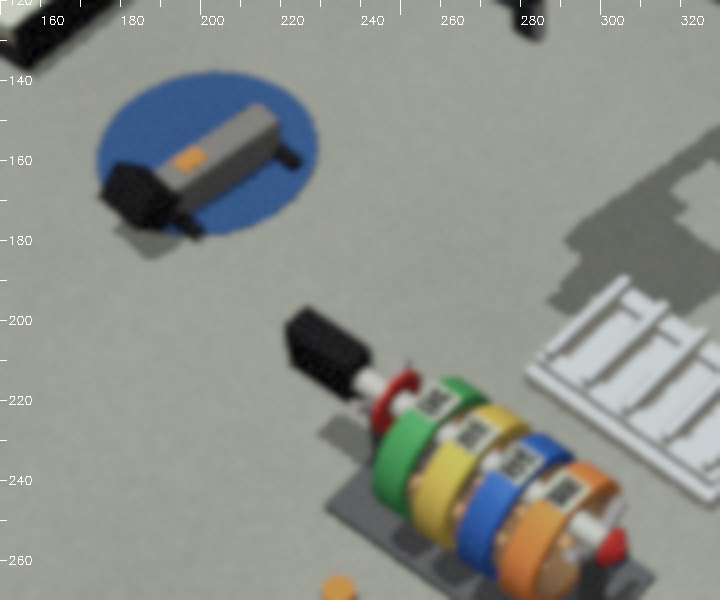

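View pics/t20.png

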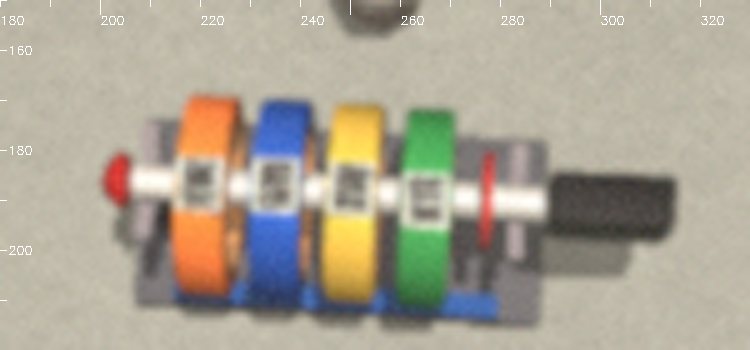

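View pics/t20b.png

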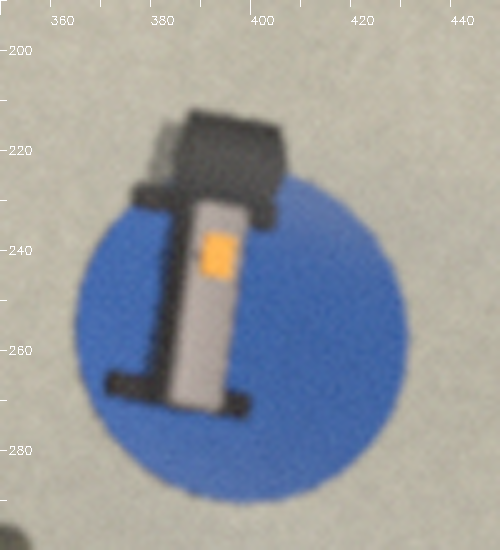

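The spindle sits in both notches with the handle on the right and all four rolls between the uprights. The scanner was knocked to about 37 mm off the pad's middle, which is within 50 mm but with little margin, so I'll put it back in the centre.

```bash
python3 - <<'E'
from h import *
np.set_printoptions(precision=4,suppress=True)
g=env.grab_frame("scene");f=env.grab_frame("top")
t=lambda x,y:c2(x,y,350,190,5); s=lambda x,y:c2(x,y,150,120,4)
def m(fr,fn,a,b): return (unproj(fr,*fn(*a),.041)+unproj(fr,*fn(*b),.041))/2
rt=m(f,t,(170,404),(223,412)); ft=m(f,t,(195,201),(249,207))
rs=m(g,s,(259,102),(279,122)); fs=m(g,s,(155,170),(178,190))
for r,q in((rt,ft),(rs,fs)):
    d=q-r; a=np.degrees(np.arctan2(d[1],d[0])); print(r,q,a,"grip",r+.06*d/np.linalg.norm(d))
print("pad",unproj(f,*t(241.5,334),.003), unproj(g,*s(208,152),.003))
r=(rt+rs)/2;d=(ft+fs)/2-r;d/=np.linalg.norm(d);c=r+.066*d;yaw=np.degrees(np.arctan2(d[1],d[0]));print(c,yaw)
plan(pose(.44,-.15,.2,40),pose(c[0],c[1],.12,yaw),pose(c[0],c[1],.0125,yaw))
E
```

```text
[ 0.4523 -0.2635  0.041 ] [ 0.5571 -0.2769  0.041 ] -7.303290303795511 grip [ 0.5118 -0.2711  0.041 ]
[ 0.4568 -0.2579  0.041 ] [ 0.558  -0.2732  0.041 ] -8.595316582177544 grip [ 0.5161 -0.2668  0.041 ]
pad [ 0.4907 -0.2989  0.003 ] [ 0.4945 -0.2952  0.003 ]
[ 0.5199 -0.2698  0.041 ] -7.938947576221866
[-0.001, 0.0, 0.848] [-0.1375, 0.0414, 0.0456] d=0.151 ang=49
[0.0, 0.0, 0.837] [-0.0158, 0.1431, 0.08] d=0.165 ang=48
[0.0, 0.0, 0.0] [0.0, 0.0, 0.1075] d=0.107 ang=0
```

apply_moves --motion '[[[0,0,0.085,-0.0138,0.004,0.0045,1],[0,0,0.17,-0.0275,0.008,0.009,1],[0,0,0.255,-0.041,0.0125,0.0135,1],[0,0,0.34,-0.055,0.0166,0.018,1],[0,0,0.425,-0.069,0.021,0.023,1],[0,0,0.51,-0.0825,0.025,0.027,1],[0,0,0.595,-0.096,0.029,0.032,1],[0,0,0.68,-0.11,0.033,0.036,1],[0,0,0.765,-0.124,0.037,0.041,1],[0,0,0.848,-0.1375,0.0414,0.0456,1]]]'

```text
time: 37.5
tool_pos: [0.4405, -0.151, 0.1997]
orientation: [-2.954, -1.067, 0.002]
force: [0.8, 0.4, -0.2]
grip_width: 1.001
```

apply_moves --motion '[[[0,0,0.085,-0.0016,0.0143,0.008,1],[0,0,0.17,-0.0032,0.0286,0.016,1],[0,0,0.255,-0.0047,0.043,0.024,1],[0,0,0.34,-0.0063,0.057,0.032,1],[0,0,0.425,-0.008,0.0715,0.04,1],[0,0,0.51,-0.0095,0.086,0.048,1],[0,0,0.6,-0.011,0.1,0.056,1],[0,0,0.69,-0.013,0.115,0.064,1],[0,0,0.78,-0.0145,0.13,0.072,1],[0,0,0.837,-0.0158,0.1431,0.08,1]]]'

```text
time: 38.33
tool_pos: [0.5205, -0.2709, 0.1189]
orientation: [-3.133, 0.225, 0.002]
force: [-0.2, -0.5, 0.3]
grip_width: 0.997
```

```bash
python3 - <<'E'
from h import *
s=env.sense();print(s["time"],s["tool_pos"])
plan(pose(.5199,-.2698,.0125,-7.9))
E
```

```text
38.3333 [ 0.52054726 -0.27085253  0.11893654]
[-0.001, 0.001, -0.005] [-0.0006, -0.0009, 0.1064] d=0.106 ang=0
```

apply_moves --motion '[[[0,0,0,0,-0.001,0.02,1],[0,0,0,0,-0.001,0.04,1],[0,0,0,0,-0.001,0.06,1],[0,0,0,0,-0.001,0.08,1],[0,0,0,0,-0.001,0.095,1],[0,0,0,0,-0.001,0.103,1],[0,0,0,0,-0.001,0.106,1],[0,0,0,0,-0.001,0.106,1]]]'

```text
time: 39.0
tool_pos: [0.5195, -0.2687, 0.0134]
orientation: [-3.133, 0.218, 0.003]
force: [0.1, 0.1, -0.8]
grip_width: 1.0
```

apply_moves --motion '[[[0,0,0,0,0,0,0],[0,0,0,0,0,0,0],[0,0,0,0,0,0,0],[0,0,0,0,0,0,0],[0,0,0,0,0,0,0],[0,0,0,0,0,0,0],[0,0,0,0,0,0,0],[0,0,0,0,0,0,0],[0,0,0,0,0,0,0],[0,0,0,0,0,0,0]]]'

```text
time: 39.83
tool_pos: [0.5205, -0.2694, 0.016]
orientation: [3.133, -0.218, 0.003]
force: [-1.0, -0.0, 6.1]
grip_width: 0.342
```

apply_moves --motion '[[[0,0,0,0,0,-0.004,0],[0,0,0,0,0,-0.01,0],[0,0,0,0,0,-0.016,0],[0,0,0,0,0,-0.02,0],[0,0,0,0,0,-0.02,0]]]'

```text
time: 40.25
tool_pos: [0.5202, -0.2691, 0.0359]
orientation: [3.133, -0.218, 0.002]
force: [1.0, -0.1, -1.7]
grip_width: 0.338
```

```bash
python3 - <<'E'
from h import *
s=env.sense();print(s["time"],s["tool_pos"],s["grip_width"])
plan(pose(.4985,-.298,s["tool_pos"][2],-7.9))
E
```

```text
40.25 [ 0.5201668  -0.26912274  0.03589982] 0.3384331639786672
[0.001, -0.002, -0.001] [-0.0175, 0.0316, -0.0] d=0.036 ang=0
```

Gripped again at 29 mm. I'll shift 36 mm to the centre, lower (contact at z ≈ 0.016) and release.

apply_moves --motion '[[[0,0,0,-0.003,0.006,0,0],[0,0,0,-0.007,0.013,0,0],[0,0,0,-0.011,0.02,0,0],[0,0,0,-0.015,0.027,0,0],[0,0,0,-0.0175,0.0316,0,0],[0,0,0,-0.0175,0.0316,0.006,0],[0,0,0,-0.0175,0.0316,0.012,0],[0,0,0,-0.0175,0.0316,0.016,0],[0,0,0,-0.0175,0.0316,0.0185,0],[0,0,0,-0.0175,0.0316,0.0195,0]]]'

```text
time: 41.08
tool_pos: [0.4977, -0.2974, 0.016]
orientation: [-3.133, 0.217, 0.003]
force: [-7.1, 3.5, 15.0]
grip_width: 0.335
```

apply_moves --motion '[[[0,0,0,0,0,0.0005,0],[0,0,0,0,0,0.0005,0],[0,0,0,0,0,0.0005,1],[0,0,0,0,0,0.0005,1],[0,0,0,0,0,0.0005,1],[0,0,0,0,0,0.0005,1],[0,0,0,0,0,0.0005,1],[0,0,0,0,0,0.0005,1],[0,0,0,0,0,0.0005,1],[0,0,0,0,0,0.0005,1]]]'

```text
time: 41.92
tool_pos: [0.4979, -0.2977, 0.0146]
orientation: [-3.134, 0.219, 0.0]
force: [0.2, 0.5, -0.8]
grip_width: 1.003
```

apply_moves --motion '[[[0,0,0,0,0,-0.01,1],[0,0,0,0,0,-0.03,1],[0,0,0,0,0,-0.06,1],[0,0,0,0,0,-0.1,1],[0,0,0,0,0,-0.14,1],[0,0,0,0,0,-0.18,1],[0,0,0,0,0,-0.2,1],[0,0,0,0,0,-0.2,1]]]'

```text
time: 42.58
tool_pos: [0.5007, -0.2998, 0.2235]
orientation: [3.127, -0.218, 0.018]
force: [0.8, -0.7, 1.0]
grip_width: 1.001
```

apply_moves --motion '[[[0,0,0,-0.03,-0.03,0,1],[0,0,0,-0.06,-0.06,0,1],[0,0,0,-0.09,-0.09,0,1],[0,0,0,-0.1,-0.12,0,1],[0,0,0,-0.1,-0.15,0,1],[0,0,0,-0.1,-0.18,0,1],[0,0,0,-0.1,-0.2,0,1],[0,0,0,-0.1,-0.2,0,1],[0,0,0,-0.1,-0.2,0,1],[0,0,0,-0.1,-0.2,0,1]]]'

```text
time: 43.42
tool_pos: [0.4264, -0.0861, 0.2145]
orientation: [3.134, -0.218, -0.001]
force: [0.2, 0.3, -0.0]
grip_width: 0.996
```

```bash
python3 - <<'E'
from h import *
s=env.sense();print(s["time"],s["tool_pos"])
g=env.grab_frame("scene");f=env.grab_frame("top")
crop(g,"s22",150,120,180,150,4)
f["pixels"]=cv2.convertScaleAbs(f["pixels"],alpha=1.8)
crop(f,"t22",180,140,260,160,3)
E
```

```text
43.4167 [ 0.42637164 -0.08610543  0.21446623]
```

View pics/s22.png

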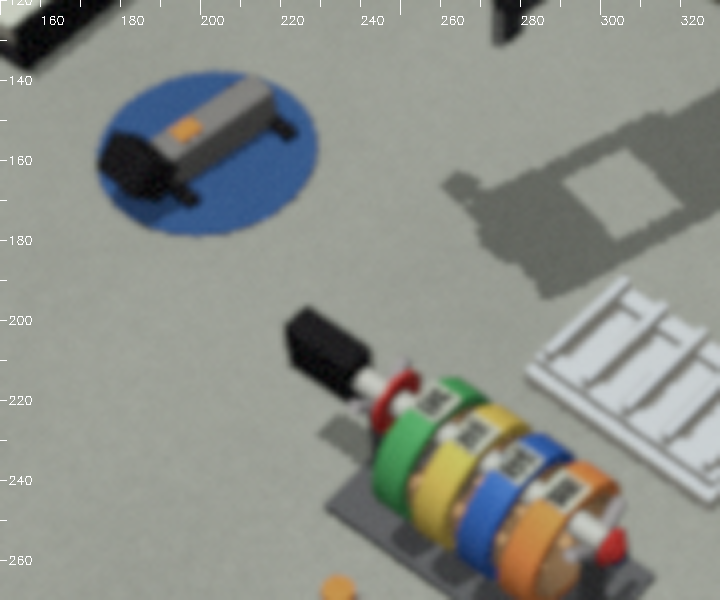

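View pics/t22.png

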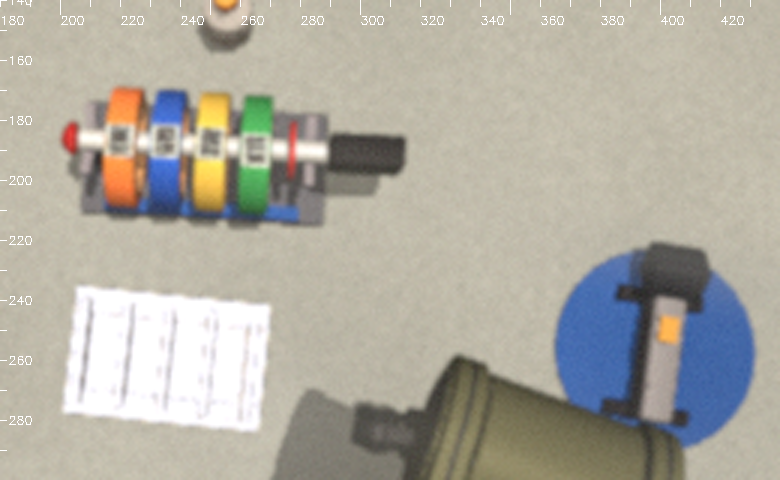

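The scanner is flat and about 6 mm from the pad's centre, and the loaded spindle is undisturbed in both notches. Nothing touches the gripper, so I'm handing in.

```bash
python3 - <<'E'
from rig import env
print(env.close_job(), env.sense()["time"])
E
```

```text
the job is handed in; nothing more can be done
the job is handed in; nothing more can be done
```

The job is handed in at about 43 s of the 192 s allowed; the system reports no verdict.

- **Scanning:** I scanned the four rolls in order (orange, blue, yellow, green), holding each for over a second. By calculation from the arm's readings and the camera-measured labels, the beam stayed within about 6 mm of each label; I had no direct confirmation of a read.
- **Scanner:** I laid it flat on the pad, but it was knocked about 37 mm off centre while I went for the spindle. After the spindle was placed I gripped it again and put it back. The last pictures show it flat and about 6 mm from the pad's centre.
- **Spindle and rolls:** I pushed the spindle through all four rolls from the right, lifted them out together with no droop, and laid it in both notches. The last pictures show the handle on the right, all four rolls hanging between the uprights, and the gripper clear of everything.
- **Other checks:** The force at the wrist stayed at 15 N or less at the end of every move. The arm went nowhere near the mug, stapler or glue bottle, though I did not re-measure their positions at the end. The two cameras disagreed by up to about 5 mm, so I averaged their readings.

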